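# Warm the glue pots on the carving bench

### The arm

A 6-joint arm with a two-finger parallel gripper is mounted at the origin on the work surface. World frame = base frame: x ahead of the robot, y to its left, z up, the work surface at z = 0. Lengths are in m, angles in rad, forces in N, time in s.
With the tool pointing down it reaches from about 0.3 to 0.875 m from the base axis. Payload 6.4 kg.
Tool frame: the origin (TCP) lies at the very end of the fingers, on their centre line; the grasp point (between the pads) lies 19 mm behind it; z points along the fingers, y is the direction in which the jaws open and shut (so a half turn about z gives the same grasp; the last joint's range is limited). The gripper opens to 88 mm and grips with 3 to 60 N. Pads are 18 mm wide; open, the fingers measure 123 mm over their backs; the gripper's body (75 mm by 187 mm) begins 45 mm behind the grasp point.
Start: joints at [-1.483, 0.181, 1.607, -0, 1.354, -0.206], TCP at [0.167, -0.55, 0.239] pointing down, gripper open.
Joint ranges: [-2.99, 2.99], [-0.89, 2.07], [0.3, 2.58], [-1.14, 4.28], [0, 2.63], [-3.12, 3.12]. Speed limits (rad/s): [2.57, 2.57, 3.01, 3.14, 3.14, 3.14].

### API

Orientations are given as a unit quaternion [w, x, y, z].
In Python, from cell import status, eyes, ticket gives the robot as it stands.
- The arm moves only by the tool arm_command, never from a script. Its argument "plan" is text: rows parted by semicolons, each of 5 numbers parted by spaces: the shift along the tool's x, y, z in mm, then the turn about the tool's z in degrees, then the finger opening in mm, from 0 to 88.1. In form: x y z twist jaw; .... A call has 1 to 8 rows; each row is the pose to reach, as a shift and turn from the pose commanded when the call began, along the tool's axes at that moment; what a row does not reach only later rows make up. A row lasts 1/10 s, in which the tool goes at most 50 mm and 8.59 degrees, less where a joint would pass 70% of its speed; a pose out of reach is approached as far as the arm can. A call with a gripper value outside its range is refused whole. The fingers move at their own pace and stop on an object; "newtons" is the grip in N (left out, the last holds). Time passes only in rows, so rows that repeat a pose let the fingers close. It gives the time, the measured TCP pose, the force and the opening at its end, in the units of the state.
- status.sense(): the state, without advancing time (a new reading comes with each control period).
- eyes.get_image(name): name is "scene" or "top" or "wrist"; returns (picture, depth): 384x512x3 uint8, blue, green, red; 384x512 float32, m along the optical axis (not along the pixel's ray), 0 where there is no reading.
- eyes.calibration(name): a dict with "fov_y" (degrees; the focal length in pixels is half the picture's height over the tangent of half this angle, whatever the lens; pixels are square), "cx", "cy" (the principal point, pixels), "view" (4x4, takes a point from world to camera coordinates); the wrist camera has in their place "mount" (4x4, takes a point from camera to tool coordinates, whose origin is the TCP and whose axes are the flange's). Camera axes: x right, y down, z forward; pixel columns grow to the right and rows downward; lengths in m; the calibration is good to about 2 mm. The wrist camera is an equidistant fisheye: a pixel r from the principal point sees the ray r / f radians off the axis. A picture is of the moment at which its call begins: read the wrist's pose just before it. calibration takes no time and is no camera call.
- ticket.close_job(): hands the job in, once; it reports no verdict.
The state is a dict: "clock": time; "qpos": joint angles; "qvel": joint speeds; "joint_efforts": joint torques, N m; "tool_pos": TCP position; "tcp_rot": TCP orientation; "force": force on the tool from outside, world axes, zero at the start; "wrist_torque": the same for the moment, N m; "finger_gap": finger opening in m.
Only numpy, scipy, OpenCV 4.12 (cv2) and the standard library are available. Lean on these libraries where they do the work, as an engineer would, in place of code of your own. Each camera call takes 0.05 s, during which the arm holds its last target.

### The job

Some heaters of the warming plate were left on: first switch them off (lever towards the robot), so that it is safe to move the pots. Then slide every glue pot, without lifting it off the warming plate, from its parking cross into the ring of its own lane, centred in the ring. Once all are in, switch fully on (lever away) the heater toggle of each ring that holds a pot: the five middle toggles serve the five rings in the same order from left to right. Leave the heaters of empty rings off, and the two end toggles (lamp and extractor) and everything else on the bench as they are.

Things in the scene. Friction and masses are not known exactly. Their poses are not given: they have to be found in the camera images.
- plate: fixed steel warming plate, 220 mm (its x) by 500 mm (its y), 12 mm thick, with a 5 mm lip 12 mm higher along its far edge; origin on the underside, 128 mm from its near and 92 mm from its far edge, x away from the robot, y to the robot's left. Five lanes 90 mm apart, lane 1 at y = +180 mm (robot's left) to lane 5 at y = -180 mm; each has a ring mark 76 mm across at x = -50 mm and a thin cross, the parking mark, at x = +32 mm
- ring1 (a point): centre of the ring mark of lane 1, the first (leftmost) seen from the robot, on the plate's upper face
- ring2 (a point): centre of the ring mark of lane 2, the second seen from the robot, on the plate's upper face
- ring3 (a point): centre of the ring mark of lane 3, the third (middle) seen from the robot, on the plate's upper face
- ring4 (a point): centre of the ring mark of lane 4, the fourth seen from the robot, on the plate's upper face
- ring5 (a point): centre of the ring mark of lane 5, the fifth (rightmost) seen from the robot, on the plate's upper face
- pot1: closed steel glue pot of lane 1, one rigid, bottom-heavy piece of 0.28 to 0.52 kg, 60 mm across, 36 mm tall with its lid, and on that an upright round wooden knob 22 mm thick and 20 mm tall (top 56 mm above the base); origin at the centre of its base, z up; starts near the cross of lane 1. Three or four of the five pots are there, the others absent
- pot2: closed steel glue pot of lane 2, one rigid, bottom-heavy piece of 0.28 to 0.52 kg, 60 mm across, 36 mm tall with its lid, and on that an upright round wooden knob 22 mm thick and 20 mm tall (top 56 mm above the base); origin at the centre of its base, z up; starts near the cross of lane 2. Three or four of the five pots are there, the others absent
- pot3: closed steel glue pot of lane 3, one rigid, bottom-heavy piece of 0.28 to 0.52 kg, 60 mm across, 36 mm tall with its lid, and on that an upright round wooden knob 22 mm thick and 20 mm tall (top 56 mm above the base); origin at the centre of its base, z up; starts near the cross of lane 3. Three or four of the five pots are there, the others absent
- pot4: closed steel glue pot of lane 4, one rigid, bottom-heavy piece of 0.28 to 0.52 kg, 60 mm across, 36 mm tall with its lid, and on that an upright round wooden knob 22 mm thick and 20 mm tall (top 56 mm above the base); origin at the centre of its base, z up; starts near the cross of lane 4. Three or four of the five pots are there, the others absent
- pot5: closed steel glue pot of lane 5, one rigid, bottom-heavy piece of 0.28 to 0.52 kg, 60 mm across, 36 mm tall with its lid, and on that an upright round wooden knob 22 mm thick and 20 mm tall (top 56 mm above the base); origin at the centre of its base, z up; starts near the cross of lane 5. Three or four of the five pots are there, the others absent
- bank: fixed toggle bank beyond the plate: grey box 56 mm (its x) by 210 mm (its y), top face 40 mm high; origin at the centre of its underside, x away from the robot, y to the robot's left. Seven bat toggles 28 mm apart along y, hinged at the top face at x = 0: toggle0 at y = +84 mm (left end) to toggle6 at y = -84 mm. Each: a 7 mm steel rod ending in a 10 mm ball, its centre 30 mm from the hinge
- toggle0 (a joint): angle in rad of the left end toggle, it feeds the lamp, on at the start: 0 = off, leaning 29 degrees from upright towards the robot; 1.0 = on, leaning 28 degrees away from the robot. It turns stiffly (about 0.04 N m, 1.5 N at the ball), with stops at 0 and 1.0, and stays where it is left
- toggle1 (a joint): angle in rad of heater of ring 1, on or off at the start: 0 = off, leaning 29 degrees from upright towards the robot; 1.0 = on, leaning 28 degrees away from the robot. It turns stiffly (about 0.04 N m, 1.5 N at the ball), with stops at 0 and 1.0, and stays where it is left
- toggle2 (a joint): angle in rad of heater of ring 2, on or off at the start: 0 = off, leaning 29 degrees from upright towards the robot; 1.0 = on, leaning 28 degrees away from the robot. It turns stiffly (about 0.04 N m, 1.5 N at the ball), with stops at 0 and 1.0, and stays where it is left
- toggle3 (a joint): angle in rad of heater of ring 3, on or off at the start: 0 = off, leaning 29 degrees from upright towards the robot; 1.0 = on, leaning 28 degrees away from the robot. It turns stiffly (about 0.04 N m, 1.5 N at the ball), with stops at 0 and 1.0, and stays where it is left
- toggle4 (a joint): angle in rad of heater of ring 4, on or off at the start: 0 = off, leaning 29 degrees from upright towards the robot; 1.0 = on, leaning 28 degrees away from the robot. It turns stiffly (about 0.04 N m, 1.5 N at the ball), with stops at 0 and 1.0, and stays where it is left
- toggle5 (a joint): angle in rad of heater of ring 5, on or off at the start: 0 = off, leaning 29 degrees from upright towards the robot; 1.0 = on, leaning 28 degrees away from the robot. It turns stiffly (about 0.04 N m, 1.5 N at the ball), with stops at 0 and 1.0, and stays where it is left
- toggle6 (a joint): angle in rad of the right end toggle, it feeds the extractor, off at the start: 0 = off, leaning 29 degrees from upright towards the robot; 1.0 = on, leaning 28 degrees away from the robot. It turns stiffly (about 0.04 N m, 1.5 N at the ball), with stops at 0 and 1.0, and stays where it is left
- mallet_a: round beech mallet lying on its side, head 68 mm across, 265 mm long, a bystander; origin at its underside
- rasp: coarse steel rasp with a wooden handle, lying flat, 310 mm long, a bystander; origin at its underside
- tin: low round brass wax tin, 75 mm across, 40 mm tall, a bystander; origin at its underside
- float: red-lacquered float block, 90 x 55 x 44 mm, a bystander; origin at its underside

How it is judged:
By the outcome, as a careful person would: the job done as asked, in the order asked, and still so for the second after the job is handed in, with the robot touching nothing.
Of pot1, pot2, pot3, pot4, pot5 only 3 to 4 are there at a start; the rules pass over those that are not, and their reading is None.
At some moment in a run one of pot1, pot2, pot3, pot4, pot5 may be knocked a few centimetres aside while the robot is not near it.
Once in a run the grip may slacken for a moment while it holds something.
It also fails if it takes over 210 s, if anything falls off the work surface, if the arm or the gripper's body presses on something with over 40 N, if the wrist force passes 120 N, or if a joint passes its speed limit or range.

## Working session

There is one attempt and no reset: what is moved stays moved. The work goes in short steps, Python scripts to look and compute and a tool call to move; the robot and the scene stay as the last step left them, time stands still between calls to the robot, and variables do not carry over. Pictures are saved under pics/ and viewed, and the job is handed in when it is done.

Besides the shell and the picture viewer there is one more tool, called after "Emit:" as a command line: name --argument value ..., lists and objects as JSON in quotes. arm_command: Moves the arm, as the interface text tells. Its arguments: {"type":"object","properties":{"plan":{"type":"string"},"newtons":{"type":"number"}},"required":["plan"]}

```bash
ls; mkdir -p pics; python3 - <<'E'
from cell import status, eyes
import cv2, numpy as np
print(status.sense())
for n in ["scene","top","wrist"]:
    im,d=eyes.get_image(n); cv2.imwrite(f"pics/{n}0.png",im); np.save(f"pics/{n}0.npy",d)
    print(n,eyes.calibration(n))
E
```

```text
pics
{'clock': 0.0, 'qpos': array([-1.48329440e+00,  1.81543947e-01,  1.60799465e+00, -1.38760534e-05,
        1.35380811e+00, -2.06291912e-01]), 'qvel': array([-3.98644731e-04, -1.71088262e-03,  1.40025928e-03,  7.72103189e-05,
       -9.10497166e-04,  1.59694646e-04]), 'joint_efforts': array([-2.12571351e-03, -4.33878565e+01, -3.41844821e+01,  7.00850249e-02,
        3.85539047e-02, -1.40925495e-04]), 'tool_pos': array([ 0.16648086, -0.54981102,  0.23781497]), 'tcp_rot': array([-8.75880512e-04,  9.89229436e-01,  1.46370607e-01,  4.52981937e-05]), 'force': array([ 0.16296379, -0.2103451 , -0.26399601]), 'wrist_torque': array([-0.01751662, -0.00786579, -0.00542304]), 'finger_gap': 0.08816082736925852}
scene {'fov_y': 46.408715436193184, 'cx': 261.56678837243095, 'cy': 191.44663371168235, 'view': array([[-0.67952497,  0.7334518 ,  0.01715439,  0.42299027],
       [ 0.53092493,  0.50775693, -0.67845531, -0.26372266],
       [-0.50632453, -0.45191963, -0.73444136,  1.71018542],
       [ 0.        ,  0.        ,  0.        ,  1.        ]])}
top {'fov_y': 44.97230332226934, 'cx': 250.98930315239824, 'cy': 197.12213331051012, 'view': array([[ 0.01804952, -0.99977758,  0.0109087 , -0.0288127 ],
       [-0.98292012, -0.0197416 , -0.1829708 ,  0.60017869],
       [ 0.18314546, -0.00741984, -0.98305783,  1.41103578],
       [ 0.        ,  0.        ,  0.        ,  1.        ]])}
wrist {'fov_y': 65.70646984690485, 'cx': 254.34614780435155, 'cy': 194.12353227852245, 'mount': array([[ 5.19616920e-04, -9.66083412e-01, -2.58229685e-01,
         6.51663095e-02],
       [ 9.99999858e-01,  5.32624461e-04,  1.95840751e-05,
        -3.27656472e-04],
       [ 1.18619597e-04, -2.58229659e-01,  9.66083552e-01,
        -1.45666821e-01],
       [ 0.00000000e+00,  0.00000000e+00,  0.00000000e+00,
         1.00000000e+00]])}
```

View pics/top0.png

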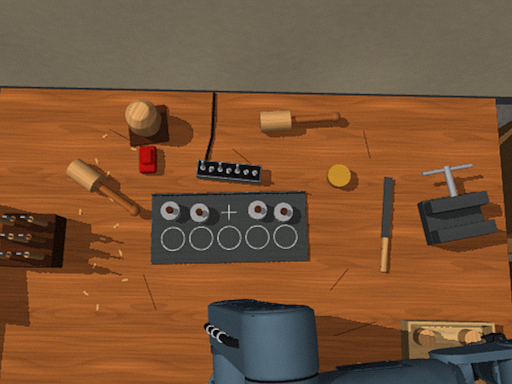

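View pics/scene0.png

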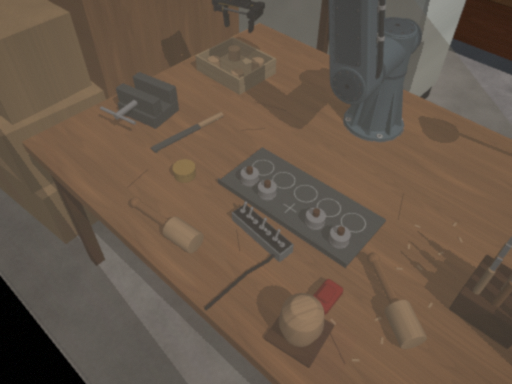

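View pics/wrist0.png

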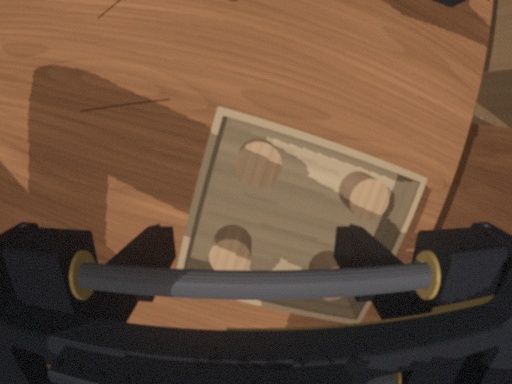

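Pots 1, 2, 4 and 5 are there: knobs in the top view near (170,211), (199,211), (258,210) and (284,211). The lane 3 cross is bare at (229,212). The bank is near (229,171). I'll zoom in and measure.

```bash
cat > h.py <<'E'
from cell import status, eyes
import cv2, numpy as np
from scipy.spatial.transform import Rotation as R
def cal(n):
    c=eyes.calibration(n); f=192/np.tan(np.radians(c['fov_y']/2)); return c,f
def proj(n,P):
    c,f=cal(n); V=c['view']; q=np.atleast_2d(P)@V[:3,:3].T+V[:3,3]
    return np.c_[c['cx']+f*q[:,0]/q[:,2], c['cy']+f*q[:,1]/q[:,2]]
def unproj_z(n,uv,z):
    c,f=cal(n); V=c['view']; uv=np.atleast_2d(uv)
    r=np.c_[(uv[:,0]-c['cx'])/f,(uv[:,1]-c['cy'])/f,np.ones(len(uv))]@V[:3,:3]
    o=-V[:3,:3].T@V[:3,3]; return o+r*((z-o[2])/r[:,2])[:,None]
def cloud(n,d):
    c,f=cal(n); V=c['view']; v,u=np.mgrid[:384,:512]
    q=np.stack([(u-c['cx'])/f*d,(v-c['cy'])/f*d,d],-1); return (q-V[:3,3])@V[:3,:3]
# wrist
def toolT(s):
    w,x,y,z=s['tcp_rot']; T=np.eye(4); T[:3,:3]=R.from_quat([x,y,z,w]).as_matrix(); T[:3,3]=s['tool_pos']; return T
def wT(s): return toolT(s)@eyes.calibration('wrist')['mount']
def wray(uv):
    c,f=cal('wrist'); uv=np.atleast_2d(uv); d=uv-[c['cx'],c['cy']]; r=np.hypot(*d.T); th=r/f
    k=np.sin(th)/np.maximum(r,1e-9); return np.c_[d*k[:,None],np.cos(th)]
def wun(s,uv,z):
    T=wT(s); r=wray(uv)@T[:3,:3].T; o=T[:3,3]; return o+r*((z-o[2])/r[:,2])[:,None]
def wproj(s,P):
    c,f=cal('wrist'); T=wT(s); q=(np.atleast_2d(P)-T[:3,3])@T[:3,:3]
    rho=np.hypot(q[:,0],q[:,1]); th=np.arctan2(rho,q[:,2]); k=f*th/np.maximum(rho,1e-9)
    return np.c_[c['cx']+q[:,0]*k,c['cy']+q[:,1]*k]
def snap(n,name):
    s=status.sense(); im,d=eyes.get_image(n); cv2.imwrite(f'pics/{name}.png',im); np.save(f'pics/{name}.npy',d); 
    import pickle; pickle.dump(s,open(f'pics/{name}.pkl','wb')); return s,im,d
E
python3 - <<'E'
from h import *
im=cv2.imread('pics/top0.png'); c=im[150:272,140:320]; cv2.imwrite('pics/topz.png',cv2.resize(c,None,fx=4.4,fy=4.4,interpolation=cv2.INTER_CUBIC))
im=cv2.imread('pics/scene0.png'); c=im[145:260,210:390]; c=cv2.convertScaleAbs(cv2.resize(c,None,fx=4.4,fy=4.4,interpolation=cv2.INTER_CUBIC),alpha=1.6); cv2.imwrite('pics/scenez.png',c)
d=np.load('pics/top0.npy'); P=cloud('top',d)
for uv in [(170,210),(199,211),(258,210),(284,211),(229,238),(229,171),(173,238),(285,237),(229,130)]: print(uv,P[uv[1],uv[0]].round(4))
E
```

```text
(170, 210) [0.553  0.2346 0.0645]
(199, 211) [0.5512 0.1438 0.0677]
(258, 210) [ 0.5577 -0.0398  0.0692]
(284, 211) [ 0.5566 -0.1212  0.0662]
(229, 238) [0.4746 0.0505 0.007 ]
(229, 171) [0.6863 0.0548 0.0464]
(173, 238) [0.4701 0.2283 0.0188]
(285, 237) [ 0.4807 -0.1291  0.0128]
(229, 130) [0.837  0.0602 0.008 ]
```

View pics/topz.png

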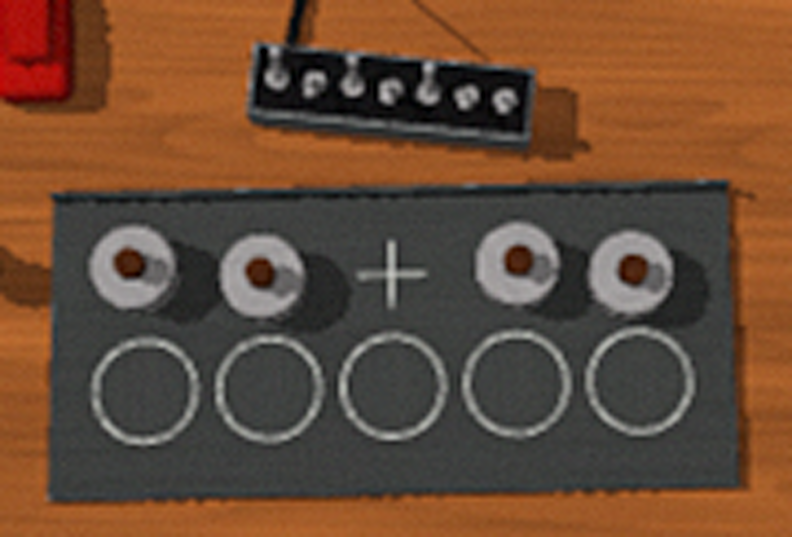

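View pics/scenez.png

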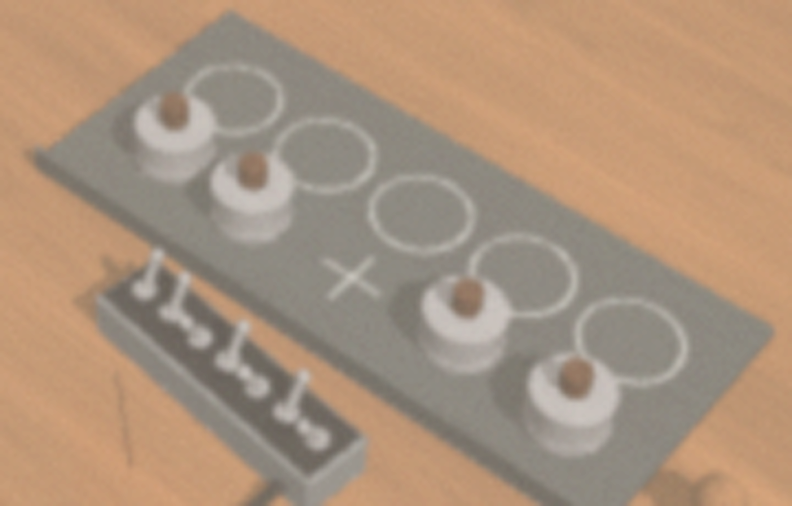

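```bash
python3 - <<'E'
from h import *
z=lambda l:(np.array(l,float)+.5)/4.4-.5+[140,150]
r=unproj_z('top',z([(145,391),(269,388),(392,386),(516,384),(640,382),(391,274)]),.012); print(r.round(4))
zs=lambda l:(np.array(l,float)+.5)/4.4-.5+[210,145]
r2=unproj_z('scene',zs([(630,341),(522,275),(421,214),(325,156),(234,100),(351,278)]),.012); print(r2.round(4))
b=unproj_z('top',z([(255,45),(535,70),(528,132),(250,110)]),.04); print(b.round(4),b.mean(0))
k=unproj_z('top',z([(128,263),(261,271),(519,260),(633,270)]),.068); print('knobs top',k.round(4))
k=unproj_z('scene',zs([(577,366),(468,285),(252,158),(174,96)]),.068); print('knobs scene',k.round(4))
E
```

```text
[[ 0.4692  0.2306  0.012 ]
 [ 0.4731  0.1407  0.012 ]
 [ 0.4763  0.0513  0.012 ]
 [ 0.4794 -0.0389  0.012 ]
 [ 0.4826 -0.1294  0.012 ]
 [ 0.5587  0.0543  0.012 ]]
[[ 0.4655  0.2322  0.012 ]
 [ 0.4689  0.1416  0.012 ]
 [ 0.4728  0.0525  0.012 ]
 [ 0.4767 -0.0369  0.012 ]
 [ 0.4797 -0.1269  0.012 ]
 [ 0.555   0.0554  0.012 ]]
[[ 0.7229  0.1578  0.04  ]
 [ 0.7082 -0.0487  0.04  ]
 [ 0.6614 -0.0442  0.04  ]
 [ 0.6737  0.1595  0.04  ]] [0.69155408 0.05611109 0.04      ]
knobs top [[ 0.5543  0.2381  0.068 ]
 [ 0.5505  0.1439  0.068 ]
 [ 0.562  -0.0385  0.068 ]
 [ 0.5564 -0.1194  0.068 ]]
knobs scene [[ 0.5502  0.2385  0.068 ]
 [ 0.5447  0.1448  0.068 ]
 [ 0.5572 -0.0394  0.068 ]
 [ 0.55   -0.123   0.068 ]]
```

```bash
cat >> h.py <<'E'
def go(target,yaw=None):
    """print tool-axes shift (mm) & twist (deg) from measured pose to world target, tool x heading yaw deg"""
    s=status.sense(); T=toolT(s); d=T[:3,:3].T@(np.array(target)-T[:3,3])*1000
    cy=np.degrees(np.arctan2(T[1,0],T[0,0])); 
    print('shift',d.round(1),'yaw now',round(cy,2),'twist',None if yaw is None else round(-(yaw-cy),2), 'tool z',T[:3,2].round(4))
E
python3 -c "
from h import *
go([.69,0,.24],86)"
```

```text
shift [ 660.3 -374.8   -1.3] yaw now 16.83 twist -69.17 tool z [-1.0e-04  1.3e-03 -1.0e+00]
```

Emit:
arm_command --plan "41 -23 0 -8 0; 82 -47 0 -16 0; 123 -70 0 -24 0; 165 -94 0 -32 0; 206 -117 0 -40 0; 247 -140 0 -48 0; 289 -164 0 -56 0; 330 -187 0 -64 0" --newtons 20

```text
clock: 0.95
tool_pos: [0.4292, -0.274, 0.2387]
tcp_rot: [0.0, 0.76, 0.651, 0.0]
force: [-1.4, -0.4, 0.4]
finger_gap: 0.0261
```

```bash
python3 -c "
from h import *
go([.69,0,.24],86)"
```

```text
shift [310.8 215.6  -1.3] yaw now 81.16 twist -4.84 tool z [ 0.  0. -1.]
```

Emit:
arm_command --plan "39 27 0 -2 0; 78 54 0 -5 0; 117 81 0 -5 0; 156 108 0 -5 0; 195 135 0 -5 0; 234 162 0 -5 0; 273 189 0 -5 0; 310 215 0 -5 0"

```text
clock: 1.75
tool_pos: [0.6909, -0.0021, 0.2382]
tcp_rot: [-0.0, 0.732, 0.681, -0.0]
force: [0.9, -1.0, -0.6]
finger_gap: 0.0004
```

```bash
python3 -c "
from h import *
s,im,d=snap('wrist','w1'); print(s['tool_pos'],s['qvel'].round(3)); go([.69,0,.24],86)
cv2.imwrite('pics/w1b.png',cv2.convertScaleAbs(im,alpha=1.3))"
```

```text
[ 0.69085196 -0.00212754  0.23821208] [ 0.561  0.675 -0.917 -0.005  0.236  0.563]
shift [-3.3 -3.6 -2.7] yaw now 86.04 twist 0.04 tool z [ 0.0013  0.0033 -1.    ]
```

View pics/w1b.png

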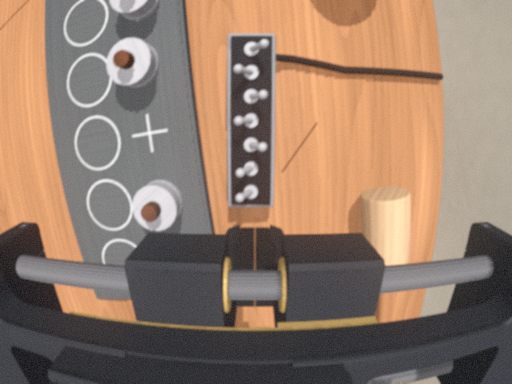

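The wrist view shows the bank at columns 228–274, rows 34–207. Toggles 0, 2 and 4 lean right (away, so on), and 1, 3, 5 and 6 lean left (off). I'll retake it now that the arm is settled.

```bash
python3 -c "
from h import *
s,im,d=snap('wrist','w2'); print(s['tool_pos'],np.abs(s['qvel']).max())
c=cv2.resize(im[20:220,200:300],None,fx=3,fy=3,interpolation=cv2.INTER_CUBIC); cv2.imwrite('pics/w2z.png',c)
c=cv2.resize(im[0:280,40:240],None,fx=2.1,fy=2.1,interpolation=cv2.INTER_CUBIC); cv2.imwrite('pics/w2p.png',c)"
```

```text
[0.69379784 0.00310411 0.23733265] 0.10657165143529264
```

View pics/w2z.png

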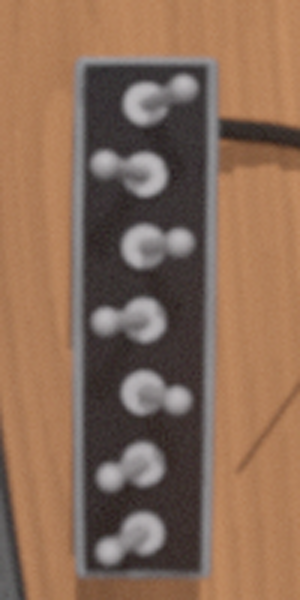

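View pics/w2p.png

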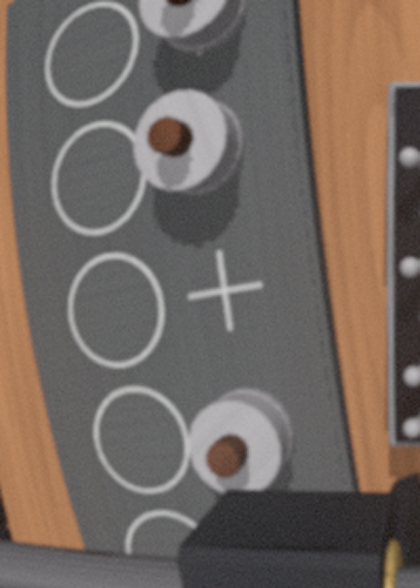

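```bash
python3 - <<'E'
from h import *
import pickle
s=pickle.load(open('pics/w2.pkl','rb')); d=np.load('pics/w2.npy')
z=lambda l:(np.array(l,float)+.5)/3-.5+[200,20]
c=wun(s,z([(77,60),(217,60),(208,576),(78,576)]),.04); print(c.round(4),c.mean(0).round(4))
h=wun(s,z([(146,104),(146,175),(144,247),(143,320),(142,393),(143,464),(142,535)]),.041);print(h.round(4))
b=wun(s,z([(184,87),(105,163),(180,241),(105,321),(177,401),(110,477),(108,551)]),.066);print('balls',b.round(4))
p=np.polyfit(np.arange(7)-3,h[:,:2],1); print(p, np.degrees(np.arctan2(p[0][0],-p[0][1])))
# plate rings/cross/knobs
z2=lambda l:(np.array(l,float)+.5)/2.1-.5+[40,0]
r=wun(s,z2([(92,54),(98,178),(116,310),(142,439),(226,290)]),.012);print('rings1-4,cross3',r.round(4))
k=wun(s,z2([(170,137),(227,456)]),.068);print('knob2,4',k.round(4))
# heights by depth: camera z-depth -> point
T=wT(s)
for n,uv in [('banktop',(236,55)),('plate',(97,140)),('lid2',(130,52)),('knob2',(121,64)),('knob4',(148,216)),('table',(330,180))]:
    P=T[:3,3]+T[:3,:3]@(wray(uv)[0]/wray(uv)[0][2]*d[uv[1],uv[0]]); print(n,P.round(4))
E
```

```text
[[ 0.6706  0.1633  0.04  ]
 [ 0.7239  0.1592  0.04  ]
 [ 0.7075 -0.0448  0.04  ]
 [ 0.6549 -0.0412  0.04  ]] [0.6892 0.0591 0.04  ]
[[ 0.6957  0.1428  0.041 ]
 [ 0.6938  0.1148  0.041 ]
 [ 0.6911  0.087   0.041 ]
 [ 0.6888  0.0591  0.041 ]
 [ 0.6864  0.031   0.041 ]
 [ 0.6847  0.0031  0.041 ]
 [ 0.6822 -0.0255  0.041 ]]
balls [[ 0.7096  0.1428  0.066 ]
 [ 0.68    0.1169  0.066 ]
 [ 0.7043  0.0869  0.066 ]
 [ 0.676   0.0604  0.066 ]
 [ 0.6994  0.03    0.066 ]
 [ 0.6733  0.004   0.066 ]
 [ 0.6702 -0.0239  0.066 ]]
[[-0.00226584 -0.02800382]
 [ 0.68896404  0.05889072]] -4.6258211807272485
rings1-4,cross3 [[ 0.4689  0.2311  0.012 ]
 [ 0.4714  0.1421  0.012 ]
 [ 0.4758  0.0527  0.012 ]
 [ 0.4797 -0.0362  0.012 ]
 [ 0.5573  0.056   0.012 ]]
knob2,4 [[ 0.5529  0.1449  0.068 ]
 [ 0.5653 -0.0332  0.068 ]]
banktop [0.6816 0.1436 0.0387]
plate [0.4809 0.0624 0.0123]
lid2 [0.5564 0.1639 0.0469]
knob2 [0.5537 0.1459 0.0687]
knob4 [ 0.5658 -0.032   0.0684]
table [ 7.936e-01 -1.960e-02 -5.000e-04]
```

```bash
cat >> h.py <<'E'
BO=np.array([.689,.059]); BY=np.radians(-4.63)
def bank(x,y,z):
    c,s_=np.cos(BY),np.sin(BY); return [BO[0]+(c*x-s_*y)/1000,BO[1]+(s_*x+c*y)/1000,z]
E
python3 -c "
from h import *
for b in [(46,28,.1),(46,28,.06),(10,28,.06),(46,-28,.1)]: print(b); go(bank(*b),85.4)"
```

```text
(46, 28, 0.1)
shift [ 85.2  39.6 137.2] yaw now 86.11 twist 0.71 tool z [-6.0e-04  1.7e-03 -1.0e+00]
(46, 28, 0.06)
shift [ 85.1  39.7 177.2] yaw now 86.11 twist 0.71 tool z [-6.0e-04  1.7e-03 -1.0e+00]
(10, 28, 0.06)
shift [ 85.6   3.7 177.2] yaw now 86.11 twist 0.71 tool z [-6.0e-04  1.7e-03 -1.0e+00]
(46, -28, 0.1)
shift [ 29.2  38.9 137.1] yaw now 86.11 twist 0.71 tool z [-6.0e-04  1.7e-03 -1.0e+00]
```

Emit:
arm_command --plan "40 20 40 0.7 0; 85 40 70 0.7 0; 85 40 110 0.7 0; 85 40 137 0.7 0; 85 40 155 0.7 0; 85 40 177 0.7 0; 85 40 177 0.7 0; 85 40 177 0.7 0"

```text
clock: 2.65
tool_pos: [0.7361, 0.077, 0.0625]
tcp_rot: [0.0, 0.737, 0.676, 0.0]
force: [-0.4, 0.1, 0.1]
finger_gap: 0.0002
```

```bash
python3 -c "
from h import *
s,im,d=snap('wrist','w3'); print(s['tool_pos'],s['force'],np.abs(s['qvel']).max())
go(bank(46,28,.06),85.4);go(bank(10,28,.06),85.4)"
```

```text
[0.73614495 0.07702707 0.06246586] [-0.42375454  0.12754571  0.09420099] 0.0268388700623672
shift [ 6.1 -0.4  3.6] yaw now 85.09 twist -0.31 tool z [ 2.3e-03 -2.0e-04 -1.0e+00]
shift [  5.9 -36.4   3.5] yaw now 85.09 twist -0.31 tool z [ 2.3e-03 -2.0e-04 -1.0e+00]
```

View pics/w3.png

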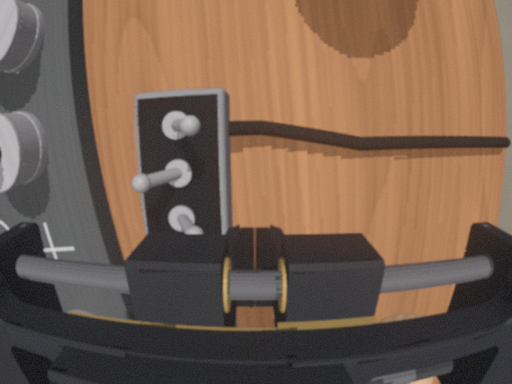

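Emit:
arm_command --plan "6 0 3 0 0; 6 -10 3 0 0; 6 -18 3 0 0; 6 -25 3 0 0; 6 -31 3 0 0; 6 -35 3 0 0; 6 -35 3 0 0; 6 -35 3 0 0"

```text
clock: 3.5
tool_pos: [0.7009, 0.0868, 0.0582]
tcp_rot: [-0.001, 0.736, 0.676, -0.001]
force: [0.1, -0.2, 0.8]
finger_gap: 0.0006
```

```bash
python3 -c "
from h import *
s=status.sense(); print(s['tool_pos'],s['force'],np.abs(s['qvel']).max())
go(bank(10,28,.06),85.4)"
```

```text
[0.70087087 0.0868395  0.05817484] [ 0.08704067 -0.15476928  0.80968541] 0.006396770149777153
shift [-0.7  0.4 -1.8] yaw now 85.13 twist -0.27 tool z [-1.7e-03  1.0e-04 -1.0e+00]
```

Emit:
arm_command --plan "0 -1 -1 0 0; 0 -2 -1 0 0; 0 -3 -1 0 0; 0 -3 -1 0 0"

```text
clock: 3.9
tool_pos: [0.6985, 0.087, 0.0595]
tcp_rot: [-0.0, 0.736, 0.676, -0.0]
force: [1.6, 0.8, -0.6]
finger_gap: 0.0005
```

```bash
python3 -c "
from h import *
s,im,d=snap('wrist','w4'); print(s['tool_pos'],s['force'],np.abs(s['qvel']).max())
go(bank(10,28,.06),85.4)"
```

```text
[0.69845931 0.08697864 0.05952851] [ 1.57902699  0.78895842 -0.58681018] 0.0054515788449918294
shift [-0.7  2.9 -0.5] yaw now 85.13 twist -0.27 tool z [-4.e-04  0.e+00 -1.e+00]
```

View pics/w4.png

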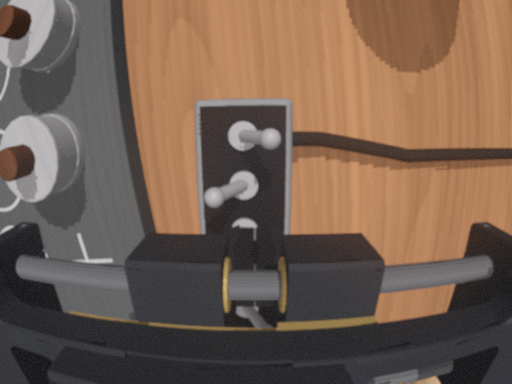

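Emit:
arm_command --plan "0 -1.5 0 0 0; 0 -3 0 0 0; 0 -3 0 0 0; 0 -3 0 0 0"

```text
clock: 4.35
tool_pos: [0.6966, 0.0872, 0.06]
tcp_rot: [0.001, 0.737, 0.676, 0.001]
force: [4.8, -0.1, -2.6]
finger_gap: 0.0007
```

Emit:
arm_command --plan "0 -1 0 0 0; 0 -2 0 0 0; 0 -2 0 0 0"

```text
clock: 4.65
tool_pos: [0.6962, 0.0871, 0.0605]
tcp_rot: [0.002, 0.737, 0.676, 0.002]
force: [9.6, -0.4, -5.6]
finger_gap: 0.0007
```

```bash
python3 -c "
from h import *
go(bank(42,-28,.1),85.4);go(bank(42,-28,.06),85.4);go(bank(4,-28,.06),85.4)"
```

```text
shift [-56.4  37.6 -39.3] yaw now 85.11 twist -0.29 tool z [ 6.5e-03 -3.0e-04 -1.0e+00]
shift [-56.4  37.4   0.7] yaw now 85.11 twist -0.29 tool z [ 6.5e-03 -3.0e-04 -1.0e+00]
shift [-56.6  -0.6   0.5] yaw now 85.11 twist -0.29 tool z [ 6.5e-03 -3.0e-04 -1.0e+00]
```

Emit:
arm_command --plan "0 10 0 -0.3 0; 0 15 -38 -0.3 0; -28 30 -42 -0.3 0; -56 42 -42 -0.3 0; -56 42 -20 -0.3 0; -56 42 0 -0.3 0; -56 42 0 -0.3 0; -56 42 0 -0.3 0"

```text
clock: 5.45
tool_pos: [0.73, 0.0283, 0.0594]
tcp_rot: [-0.001, 0.735, 0.678, -0.001]
force: [0.5, 0.1, 0.7]
finger_gap: 0.0004
```

```bash
python3 -c "
from h import *
s,im,d=snap('wrist','w5'); print(s['tool_pos'],s['force'],np.abs(s['qvel']).max())
go(bank(42,-28,.06),85.4)
go(bank(3,-28,.06),85.4)"
```

```text
[0.73000427 0.02833455 0.05936881] [0.54521349 0.13098325 0.7240123 ] 0.0255354847119027
shift [-0.9 -2.2  0.5] yaw now 85.46 twist 0.06 tool z [ 4.e-04  0.e+00 -1.e+00]
shift [ -0.8 -41.2   0.5] yaw now 85.46 twist 0.06 tool z [ 4.e-04  0.e+00 -1.e+00]
```

View pics/w5.png

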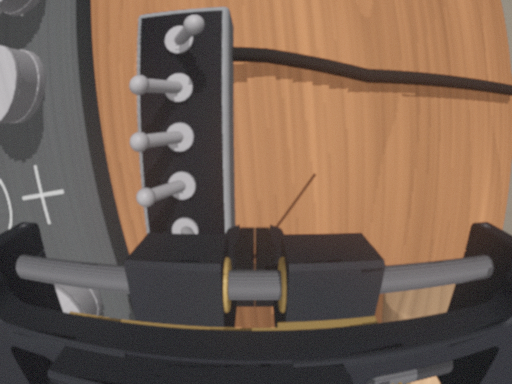

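The picture shows toggle 2 (ball at 138,142) lying level with toggles 1 (137,86) and 3, so it is fully off. Toggle 4 is next.

Emit:
arm_command --plan "-1 -12 0 0 0; -1 -20 0 0 0; -1 -27 0 0 0; -1 -33 0 0 0; -1 -38 0 0 0; -1 -42 0 0 0; -1 -45 0 0 0; -1 -45 0 0 0"

```text
clock: 6.3
tool_pos: [0.6912, 0.0301, 0.061]
tcp_rot: [0.005, 0.735, 0.678, 0.005]
force: [21.2, 0.3, -10.5]
finger_gap: 0.0006
```

```bash
python3 -c "
from h import *
go(bank(3,-28,.06),85.4)"
```

```text
shift [ 0.6 -1.5  0.9] yaw now 85.39 twist -0.01 tool z [ 1.380e-02 -8.000e-04 -9.999e-01]
```

```bash
python3 -c "
from h import *
go([.52,-.05,.26],92)"
```

```text
shift [ -93.6 -161.4 -201.3] yaw now 85.39 twist -6.61 tool z [ 1.380e-02 -8.000e-04 -9.999e-01]
```

Emit:
arm_command --plan "0 8 0 0 0; 0 10 -40 0 0; -15 -20 -85 -2 0; -35 -60 -125 -3 40; -55 -95 -160 -4 40; -75 -130 -195 -6.6 40; -91 -158 -201 -6.6 40; -91 -158 -201 -6.6 40"

```text
clock: 7.1
tool_pos: [0.5183, -0.0486, 0.2633]
tcp_rot: [0.001, 0.695, 0.719, -0.0]
force: [0.5, -0.1, -0.1]
finger_gap: 0.0384
```

```bash
python3 -c "
from h import *
snap('top','t2')
s,im,d=snap('wrist','w6'); print(s['tool_pos'],s['force'],np.abs(s['qvel']).max())
s,im,d=snap('wrist','w7'); print(s['tool_pos'],s['force'],np.abs(s['qvel']).max())"
```

```text
[ 0.51940072 -0.0481713   0.2621995 ] [-0.34216039  0.52977983 -0.95773517] 0.07946424391169166
[ 0.52029992 -0.04763975  0.26109502] [0.49744412 0.44035011 0.57595168] 0.06064138309637283
```

View pics/w7.png

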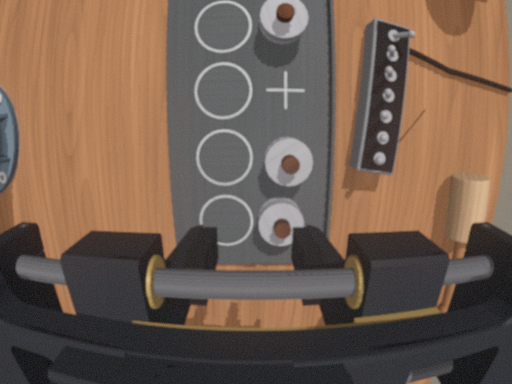

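```bash
cat >> h.py <<'E'
from scipy.optimize import least_squares
PO=np.array([0.5254,0.0543]); PY=np.radians(2.2)   # rough plate origin
def w2p(P,PO=None,PY=None):
    PO=globals()['PO'] if PO is None else PO; PY=globals()['PY'] if PY is None else PY
    c,s_=np.cos(PY),np.sin(PY); d=np.asarray(P)[...,:2]-PO; return np.stack([c*d[...,0]+s_*d[...,1],-s_*d[...,0]+c*d[...,1]],-1)
def p2w(x,y,PO=None,PY=None):
    PO=globals()['PO'] if PO is None else PO; PY=globals()['PY'] if PY is None else PY
    c,s_=np.cos(PY),np.sin(PY); return np.array([PO[0]+c*x-s_*y,PO[1]+s_*x+c*y])
def worldgrid(s,z):
    v,u=np.mgrid[:384,:512]; return wun(s,np.c_[u.ravel(),v.ravel()],z).reshape(384,512,3)
def circfit(p,r=None):
    f=lambda q:np.hypot(p[:,0]-q[0],p[:,1]-q[1])-(q[2] if r is None else r)
    q0=[*p.mean(0),.038] if r is None else p.mean(0)
    o=least_squares(f,q0,loss='soft_l1',f_scale=.001); return o.x,np.sqrt(np.mean(o.fun**2)),len(p)
def analyse(s,im):
    g=im.astype(int).max(2); sat=(im.astype(int).max(2)-im.astype(int).min(2)); W=worldgrid(s,.012); L=w2p(W)
    out={}
    for i in range(5):
        y=.18-.09*i
        r=np.hypot(L[...,0]+.05,L[...,1]-y)
        m=(np.abs(r-.0375)<.005)&(g>125)&(sat<40)
        if m.sum()>40: out['ring%d'%(i+1)]=circfit(W[m][:,:2])
    K=worldgrid(s,.068); LK=w2p(K); hsv=cv2.cvtColor(im,cv2.COLOR_BGR2HSV)
    m=((hsv[...,1]>90)&(g<150)&(LK[...,0]>-.12)&(LK[...,0]<.075)&(np.abs(LK[...,1])<.235)).astype(np.uint8)
    n,lab,st,ce=cv2.connectedComponentsWithStats(m)
    for i in range(1,n):
        if st[i,4]>60: 
            p=K[lab==i][:,:2]; out['knob@%d,%d'%tuple(ce[i].round())]=(p.mean(0),(p.max(0)-p.min(0)).round(4),st[i,4])
    return out
E
python3 -c "
from h import *
import pickle
for n in ['w7']:
    s=pickle.load(open(f'pics/{n}.pkl','rb')); im=cv2.imread(f'pics/{n}.png')
    for k,v in analyse(s,im).items(): print(k,*[np.round(x,4) for x in v])
"
```

```text
ring2 [0.4707 0.1429 0.0365] 0.0017 664
ring3 [0.4743 0.0529 0.0365] 0.0017 728
ring4 [ 0.478  -0.0371  0.0364] 0.0016 696
ring5 [ 0.4816 -0.127   0.0365] 0.0017 518
knob@285,12 [0.5478 0.1446] [0.0173 0.0213] 217
knob@290,164 [ 0.5602 -0.0346] [0.0169 0.0188] 200
knob@282,229 [ 0.5553 -0.1147] [0.0176 0.0225] 193
knob@253,265 [ 0.5222 -0.1662] [0.1028 0.011 ] 165
knob@252,270 [ 0.5213 -0.1738] [0.0871 0.0031] 68
```

```bash
cat >> h.py <<'E'
def lids(s,im,near=None,dbg=None):
    """fit lid circle (r=30 at z=.048): maximise edge strength along projected circle"""
    g=cv2.GaussianBlur(cv2.cvtColor(im,cv2.COLOR_BGR2GRAY),(0,0),1.0).astype(np.float32)
    a=np.linspace(0,2*np.pi,120,endpoint=False)
    def samp(cx,cy,r,z):
        P=np.c_[cx+r*np.cos(a),cy+r*np.sin(a),np.full(120,z)]; uv=wproj(s,P).astype(np.float32)
        return cv2.remap(g,uv[:,0].reshape(1,-1),uv[:,1].reshape(1,-1),cv2.INTER_LINEAR,borderMode=cv2.BORDER_REPLICATE)[0]
    def score(q,z=.048): 
        e=np.clip(samp(q[0],q[1],.0285,z)-samp(q[0],q[1],.0315,z),-10,40); return e.mean()
    res=[]
    for c in near:
        best=max(((score((c[0]+dx,c[1]+dy)),c[0]+dx,c[1]+dy) for dx in np.arange(-.012,.0121,.001) for dy in np.arange(-.012,.0121,.001)))
        b2=max(((score((best[1]+dx,best[2]+dy)),best[1]+dx,best[2]+dy) for dx in np.arange(-.001,.00101,.00025) for dy in np.arange(-.001,.00101,.00025)))
        res.append(np.round(b2,4))
    return res
E
python3 -c "
from h import *
import pickle
for n in ['w6','w7']:
    s=pickle.load(open(f'pics/{n}.pkl','rb')); im=cv2.imread(f'pics/{n}.png')
    for r in lids(s,im,[(.548,.1446),(.560,-.0346),(.555,-.1147)]): print(r)
"
```

```text
Traceback (most recent call last):
  File "h.py", line 80, in lids
    best=max(((score((c[0]+dx,c[1]+dy)),c[0]+dx,c[1]+dy) for dx in np.arange(-.012,.0121,.001) for dy in np.arange(-.012,.0121,.001)))
  File "h.py", line 80, in <genexpr>
    best=max(((score((c[0]+dx,c[1]+dy)),c[0]+dx,c[1]+dy) for dx in np.arange(-.012,.0121,.001) for dy in np.arange(-.012,.0121,.001)))
               ~~~~~^^^^^^^^^^^^^^^^^^^
  File "h.py", line 77, in score
    e=np.clip(samp(q[0],q[1],.0285,z)-samp(q[0],q[1],.0315,z),-10,40); return e.mean()
              ~~~~^^^^^^^^^^^^^^^^^^^
  File "h.py", line 74, in samp
    P=np.c_[cx+r*np.cos(a),cy+r*np.sin(a),np.full(120,z)]; uv=wproj(s,P).astype(np.float32)
                                                              ~~~~~^^^^^
  File "h.py", line 26, in wproj
    c,f=cal('wrist'); T=wT(s); q=(np.atleast_2d(P)-T[:3,3])@T[:3,:3]
                        ~~^^^
  File "h.py", line 19, in wT
    def wT(s): return toolT(s)@eyes.calibration('wrist')['mount']
                               ~~~~~~~~~~~~~~~~^^^^^^^^^
ValueError: time passes only in moves, steps and waits
```

```bash
python3 - <<'E'
t=open('h.py').read()
t=t.replace("def cal(n):\n    c=eyes.calibration(n); f","_C={}\ndef _k(n):\n    if n not in _C: _C[n]=eyes.calibration(n)\n    return _C[n]\ndef cal(n):\n    c=_k(n); f").replace("toolT(s)@eyes.calibration('wrist')","toolT(s)@_k('wrist')")
open('h.py','w').write(t)
E
python3 -c "
from h import *
import pickle
for n in ['w6','w7']:
    s=pickle.load(open(f'pics/{n}.pkl','rb')); im=cv2.imread(f'pics/{n}.png')
    for r in lids(s,im,[(.548,.1446),(.560,-.0346),(.555,-.1147)]): print(r)
"
```

```text
[30.9838  0.548   0.1476]
[ 3.86843e+01  5.61200e-01 -3.51000e-02]
[31.585   0.5562 -0.1172]
[31.0706  0.5488  0.1474]
[ 3.87569e+01  5.61000e-01 -3.51000e-02]
[31.5241  0.5562 -0.1174]
```

```bash
python3 -c "
from h import *
go([.556,-.117,.1],92.3);go([.556,-.117,.052],92.3)"
```

```text
shift [-71.   32.9 160.1] yaw now 91.99 twist -0.31 tool z [-7.e-04  6.e-04 -1.e+00]
shift [-71.1  32.9 208.1] yaw now 91.99 twist -0.31 tool z [-7.e-04  6.e-04 -1.e+00]
```

Emit:
arm_command --plan "-35 16 40 -0.3 45; -71 33 80 -0.3 45; -71 33 120 -0.3 45; -71 33 150 -0.3 45; -71 33 175 -0.3 45; -71 33 190 -0.3 45; -71 33 190 -0.3 45; -71 33 190 -0.3 45"

```text
clock: 8.05
tool_pos: [0.557, -0.1169, 0.0706]
tcp_rot: [-0.0, 0.692, 0.722, -0.0]
force: [0.7, 0.0, 0.8]
finger_gap: 0.0454
```

```bash
python3 -c "
from h import *
s,im,d=snap('wrist','w8'); print(s['tool_pos'],s['force'],s['finger_gap'],np.abs(s['qvel']).max())
go([.556,-.117,.052],92.3)"
```

```text
[ 0.55700444 -0.11688216  0.0706288 ] [0.6928719  0.01841291 0.83098525] 0.04539393810463283 0.033415432798860306
shift [ 0.3 -1.6 19.6] yaw now 92.37 twist 0.07 tool z [ 1.3e-03 -5.0e-04 -1.0e+00]
```

View pics/w8.png

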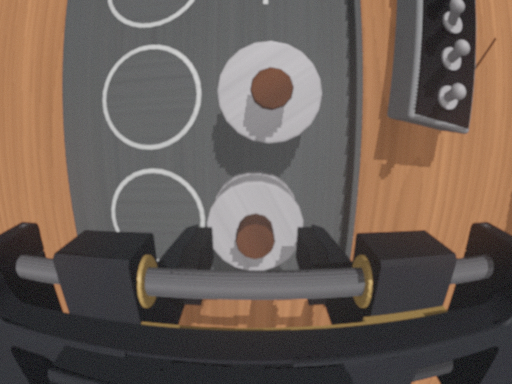

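The knob of pot 5 at (255,236) sits between the open fingers. I'll descend and grip.

Emit:
arm_command --plan "0 -1 10 0 45; 0 -1 18 0 45; 0 -1 18 0 45; 0 -1 18 0 10; 0 -1 18 0 10; 0 -1 18 0 10; 0 -1 18 0 10" --newtons 20

```text
clock: 8.8
tool_pos: [0.556, -0.1175, 0.0531]
tcp_rot: [0.001, 0.693, 0.721, 0.0]
force: [1.5, -0.4, 0.3]
finger_gap: 0.0214
```

```bash
python3 -c "
from h import *
s=status.sense(); print(s['tool_pos'],s['force'],s['finger_gap'],np.abs(s['qvel']).max())
R5=[.4816,-.127]
d=np.array(R5)-s['tool_pos'][:2]; print(d)
go([R5[0],R5[1],s['tool_pos'][2]],92.3)"
```

```text
[ 0.55600199 -0.11745668  0.05314466] [ 1.48786729 -0.37198975  0.31017054] 0.021418493054512617 0.0024155813032285763
[-0.07440199 -0.00954332]
shift [ -6.5 -74.7  -0.1] yaw now 92.33 twist 0.03 tool z [ 1.1e-03 -4.0e-04 -1.0e+00]
```

Emit:
arm_command --plan "-0.5 -5 0 0 10; -1 -13 0 0 10; -2 -23 0 0 10; -3 -34 0 0 10; -4 -46 0 0 10; -5 -58 0 0 10; -6 -68 0 0 10; -6.5 -74.5 0 0 10"

```text
clock: 9.6
tool_pos: [0.4807, -0.1271, 0.0531]
tcp_rot: [0.0, 0.693, 0.721, 0.0]
force: [4.0, 1.1, 4.3]
finger_gap: 0.0217
```

Emit:
arm_command --plan "0 0 0 0 10; 0 0 0 0 10"

```text
clock: 9.8
tool_pos: [0.4801, -0.1272, 0.053]
tcp_rot: [-0.001, 0.693, 0.721, -0.001]
force: [-3.1, -0.9, 10.1]
finger_gap: 0.0212
```

```bash
python3 -c "
from h import *
s,im,d=snap('wrist','w9'); print(s['tool_pos'],s['force'],s['finger_gap'],np.abs(s['qvel']).max())
R5=[.4816,-.127]
go([R5[0],R5[1],s['tool_pos'][2]],92.3); print(lids(s,im,[R5]), analyse(s,im).get('ring5'),analyse(s,im).get('ring4'))"
```

```text
[ 0.48006963 -0.12716151  0.05304692] [-3.13451584 -0.93476351 10.0903224 ] 0.0211814648956336 0.0053920033020991905
shift [0.1 1.5 0. ] yaw now 92.34 twist 0.04 tool z [-2.1e-03 -3.0e-04 -1.0e+00]
[array([13.0271,  0.4786, -0.1275])] (array([ 0.48181553, -0.12730272,  0.03661458]), np.float64(0.0016274111392124704), 1535) (array([ 0.47803862, -0.03697195,  0.03645774]), np.float64(0.0012874491658482487), 2463)
```

View pics/w9.png

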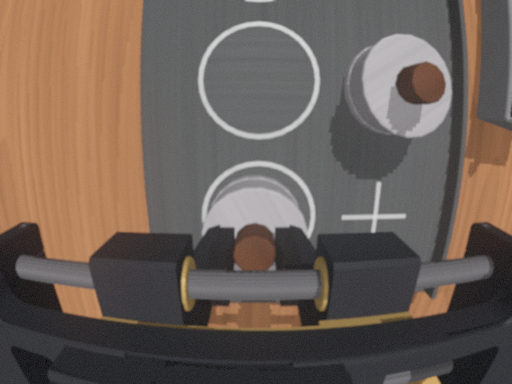

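Emit:
arm_command --plan "0 1 0 0 10; 0 1.7 0 0 10; 0 1.7 0 0 10; 0 1.7 0 0 10"

```text
clock: 10.25
tool_pos: [0.4804, -0.1271, 0.0531]
tcp_rot: [-0.002, 0.692, 0.722, -0.002]
force: [-10.2, -1.7, 17.2]
finger_gap: 0.021
```

Emit:
arm_command --plan "0 0 -0.7 0 10; 0 0 -1 0 10; 0 0 -1 0 10"

```text
clock: 10.55
tool_pos: [0.4816, -0.1265, 0.0532]
tcp_rot: [-0.001, 0.693, 0.721, -0.001]
force: [-2.8, 0.3, 3.5]
finger_gap: 0.0213
```

Emit:
arm_command --plan "0 0 -1 0 45; 0 0 -1 0 45; 0 0 -1 0 45; 0 0 -15 0 45; 0 0 -50 0 45; 0 0 -80 0 45; 0 0 -80 0 45; 0 0 -80 0 45"

```text
clock: 11.35
tool_pos: [0.4837, -0.1269, 0.135]
tcp_rot: [0.001, 0.693, 0.721, 0.0]
force: [0.5, 0.4, -0.2]
finger_gap: 0.0452
```

```bash
python3 -c "
from h import *
s,im,d=snap('wrist','w10'); print(s['tool_pos'],s['force'],s['finger_gap'],np.abs(s['qvel']).max())
print(lids(s,im,[(.4816,-.127),(.561,-.035)]), analyse(s,im).get('ring5'),analyse(s,im).get('ring4'))
go([.561,-.035,.085],92.3)"
```

```text
[ 0.48368329 -0.1269305   0.13495235] [ 0.51396737  0.37016657 -0.15536109] 0.04521578235059295 0.03213234554527021
[array([34.0394,  0.4806, -0.1272]), array([ 4.000e+01,  5.615e-01, -3.600e-02])] (array([ 0.48178206, -0.12752673,  0.03671021]), np.float64(0.0021982260411410183), 1583) (array([ 0.47795042, -0.03699375,  0.03647065]), np.float64(0.0013987146177095295), 1336)
shift [88.3 81.8 48.8] yaw now 92.34 twist 0.04 tool z [ 1.e-04 -0.e+00 -1.e+00]
```

View pics/w10.png

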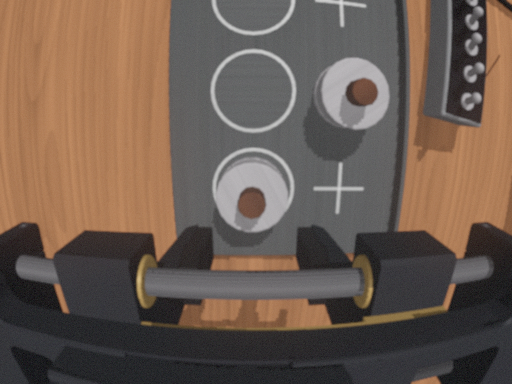

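Emit:
arm_command --plan "40 40 10 0 45; 70 68 20 0 45; 87.5 82 35 0 45; 87.5 82 50 0 45; 87.5 82 62 0 45; 87.5 82 72 0 45; 87.5 82 81 0 45; 87.5 82 81 0 45"

```text
clock: 12.2
tool_pos: [0.5601, -0.0366, 0.0513]
tcp_rot: [-0.001, 0.693, 0.721, -0.001]
force: [-0.5, 0.9, 0.8]
finger_gap: 0.0451
```

Emit:
arm_command --plan "0 0 0 0 45; 0 0 0 0 10; 0 0 0 0 10; 0 0 0 0 10; 0 0 0 0 10"

```text
clock: 12.7
tool_pos: [0.5619, -0.0361, 0.0532]
tcp_rot: [0.001, 0.693, 0.721, 0.0]
force: [0.5, -0.4, 1.2]
finger_gap: 0.0211
```

```bash
python3 -c "
from h import *
s=status.sense(); print(s['tool_pos'],s['force'],s['finger_gap'],np.abs(s['qvel']).max())
R4=[.478,-.037]
go([R4[0],R4[1],s['tool_pos'][2]],92.3)"
```

```text
[ 0.56188571 -0.03606623  0.05322791] [ 0.54304997 -0.44937445  1.22807935] 0.021093651078363217 0.0022828081906906854
shift [  2.5 -83.9  -0.1] yaw now 92.34 twist 0.04 tool z [ 1.1e-03 -3.0e-04 -1.0e+00]
```

Emit:
arm_command --plan "0.3 -6 -0.3 0 10; 0.6 -15 -0.5 0 10; 1 -27 -0.5 0 10; 1.4 -40 -0.5 0 10; 1.8 -53 -0.5 0 10; 2.2 -66 -0.5 0 10; 2.5 -77 -0.5 0 10; 2.5 -83 -0.5 0 10"

```text
clock: 13.5
tool_pos: [0.4773, -0.0367, 0.0533]
tcp_rot: [-0.0, 0.693, 0.721, -0.0]
force: [1.1, 0.1, -1.5]
finger_gap: 0.0212
```

Emit:
arm_command --plan "0 0 0 0 10; 0 0 0 0 10; 0 0 0 0 10"

```text
clock: 13.8
tool_pos: [0.478, -0.0367, 0.0532]
tcp_rot: [-0.001, 0.693, 0.721, -0.0]
force: [-4.2, 0.3, 6.4]
finger_gap: 0.0212
```

```bash
python3 -c "
from h import *
s,im,d=snap('wrist','w11'); print(s['tool_pos'],s['force'],s['finger_gap'],np.abs(s['qvel']).max())
R4=[.478,-.037]
go([R4[0],R4[1],s['tool_pos'][2]],92.3); print(lids(s,im,[R4]), analyse(s,im).get('ring4'),analyse(s,im).get('ring3'))"
```

```text
[ 0.47798667 -0.03674355  0.05319688] [-4.22095039  0.25941433  6.43825155] 0.021153231797666927 0.005287008766117303
shift [-0.3 -0.  -0. ] yaw now 92.35 twist 0.05 tool z [-1.5e-03  3.0e-04 -1.0e+00]
[array([13.1322,  0.4772, -0.0367])] (array([ 0.47823979, -0.03736137,  0.0366292 ]), np.float64(0.0015566339781042627), 1519) (array([0.4744519 , 0.05296496, 0.0364457 ]), np.float64(0.0012838777369571163), 2452)
```

Emit:
arm_command --plan "0 0 -0.5 0 10; 0 0 -0.5 0 45; 0 0 -0.5 0 45; 0 0 -0.5 0 45; 0 0 -15 0 45; 0 0 -50 0 45; 30 0 -90 0 45; 60 20 -110 0 45"

```text
clock: 14.65
tool_pos: [0.4964, 0.0239, 0.1664]
tcp_rot: [0.001, 0.693, 0.721, 0.001]
force: [0.8, -0.5, -0.4]
finger_gap: 0.0452
```

Emit:
arm_command --plan "35 10 0 0 45; 70 10 0 0 45; 70 10 0 0 45; 70 10 0 0 45; 70 10 0 0 45"

```text
clock: 15.15
tool_pos: [0.5031, 0.0935, 0.1631]
tcp_rot: [0.0, 0.693, 0.721, -0.0]
force: [-0.4, -0.3, 0.5]
finger_gap: 0.045
```

```bash
python3 -c "
from h import *
s,im,d=snap('wrist','w12'); print(s['tool_pos'],s['force'],s['finger_gap'],np.abs(s['qvel']).max())
print(lids(s,im,[(.549,.145),(.552,.238)])); 
for k,v in analyse(s,im).items(): print(k,*[np.round(x,4) for x in v])"
```

```text
[0.50305301 0.09352977 0.1630666 ] [-0.42420417 -0.30930862  0.52912415] 0.045009308182341834 0.014183039838111524
[array([39.9992,  0.5488,  0.1488]), array([8.0621, 0.565 , 0.2265])]
ring1 [0.4671 0.2328 0.0365] 0.0014 1034
ring2 [0.4707 0.1428 0.0365] 0.0015 1137
ring3 [0.4744 0.0528 0.0365] 0.0015 852
ring4 [ 0.4782 -0.0378  0.0371] 0.0024 456
ring5 [0.2084 1.2815 1.4008] 0.0025 70
knob@313,134 [0.5476 0.1482] [0.0187 0.0182] 419
knob@154,254 [0.4105 0.0335] [0.0131 0.0347] 121
knob@226,313 [ 0.4784 -0.0293] [0.0173 0.0291] 335
knob@247,327 [ 0.5002 -0.0493] [0.1945 0.0142] 542
```

View pics/w12.png

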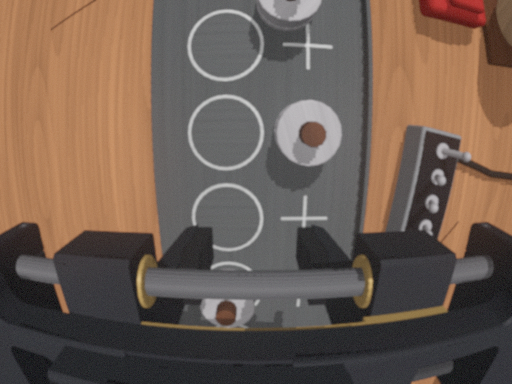

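Pot 1 (picture 290,5) now stands off its cross (307,46): it has been knocked to the left. Pot 2 at (309,133) is fine. Pot 2 goes first, then I'll look at pot 1.

```bash
python3 -c "
from h import *
go([.5488,.1488,.052],92.3)"
```

```text
shift [ 53.7  47.9 111. ] yaw now 92.27 twist -0.03 tool z [-2.e-04 -2.e-04 -1.e+00]
```

Emit:
arm_command --plan "25 22 25 0 45; 53 47.5 50 0 45; 53 47.5 70 0 45; 53 47.5 90 0 45; 53 47.5 102 0 45; 53 47.5 109 0 45; 53 47.5 109 0 45; 53 47.5 109 0 45"

```text
clock: 16.0
tool_pos: [0.549, 0.1488, 0.055]
tcp_rot: [0.0, 0.693, 0.721, 0.0]
force: [0.6, 0.0, 0.4]
finger_gap: 0.045
```

Emit:
arm_command --plan "0 0 0 0 45; 0 0 0 0 10; 0 0 0 0 10; 0 0 0 0 10; 0 0 0 0 10"

```text
clock: 16.5
tool_pos: [0.5488, 0.1492, 0.0546]
tcp_rot: [0.0, 0.693, 0.721, 0.0]
force: [0.6, 0.1, 0.9]
finger_gap: 0.0211
```

```bash
python3 -c "
from h import *
s=status.sense(); print(s['tool_pos'],s['force'],s['finger_gap'],np.abs(s['qvel']).max())
go([.4707,.1428,s['tool_pos'][2]],92.3)"
```

```text
[0.54883547 0.14924777 0.05460609] [0.56358655 0.05906127 0.93218615] 0.021102297169238764 0.0012175042839720725
shift [ -3.2 -78.3  -0.1] yaw now 92.34 twist 0.04 tool z [ 1.1e-03  1.0e-04 -1.0e+00]
```

Emit:
arm_command --plan "-0.3 -6 -0.3 0 10; -0.6 -14 -0.5 0 10; -1 -25 -0.5 0 10; -1.4 -37 -0.5 0 10; -2 -49 -0.5 0 10; -2.5 -61 -0.5 0 10; -3 -72 -0.5 0 10; -3.4 -77.5 -0.5 0 10"

```text
clock: 17.3
tool_pos: [0.4696, 0.1426, 0.0546]
tcp_rot: [-0.0, 0.692, 0.721, -0.0]
force: [0.9, 0.7, -1.5]
finger_gap: 0.021
```

Emit:
arm_command --plan "0 0 0 0 10; 0 0 0 0 10; 0 0 0 0 10"

```text
clock: 17.6
tool_pos: [0.4707, 0.1426, 0.0546]
tcp_rot: [-0.0, 0.693, 0.721, -0.0]
force: [-3.1, -0.2, 1.6]
finger_gap: 0.0215
```

```bash
python3 -c "
from h import *
s,im,d=snap('wrist','w13'); print(s['tool_pos'],s['force'],s['finger_gap'],np.abs(s['qvel']).max())
go([.4707,.1428,s['tool_pos'][2]],92.3); print(lids(s,im,[(.4707,.1428)])); 
for k,v in analyse(s,im).items(): print(k,*[np.round(x,4) for x in v])"
```

```text
[0.47067728 0.14263306 0.05455592] [-3.05604969 -0.15124674  1.63712389] 0.02145707814838072 0.0034019884823366198
shift [ 0.2 -0.1  0. ] yaw now 92.33 twist 0.03 tool z [-0.0011  0.     -1.    ]
[array([13.0193,  0.4702,  0.1413])]
ring1 [0.4672 0.2328 0.0364] 0.0013 2318
ring2 [0.471  0.1426 0.0365] 0.0016 1488
ring3 [0.4745 0.0513 0.0362] 0.002 144
knob@374,6 [0.5213 0.2676] [0.0233 0.0124] 510
knob@254,252 [0.4697 0.1438] [0.0205 0.0222] 1243
knob@188,283 [0.4355 0.1231] [0.0092 0.0355] 315
knob@322,285 [0.5064 0.1247] [0.0105 0.035 ] 403
knob@446,300 [0.5936 0.1086] [0.0143 0.0234] 148
knob@294,324 [0.4958 0.0961] [0.1666 0.0136] 1206
```

View pics/w13.png

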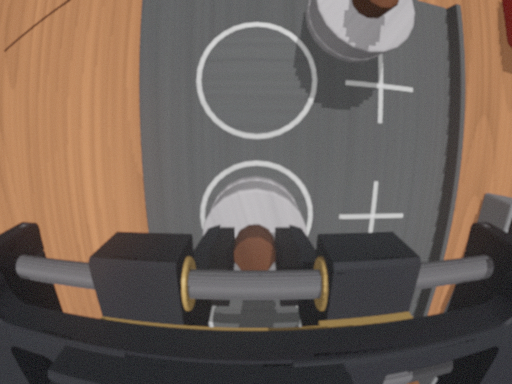

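Emit:
arm_command --plan "0 0 0 0 45; 0 0 0 0 45; 0 0 0 0 45; 0 0 -15 0 45; 0 0 -50 0 45; 30 10 -90 0 45; 60 20 -100 0 45; 60 20 -100 0 45"

```text
clock: 18.45
tool_pos: [0.4915, 0.2062, 0.158]
tcp_rot: [0.002, 0.692, 0.722, 0.003]
force: [-0.3, -0.7, 0.3]
finger_gap: 0.0451
```

```bash
python3 -c "
from h import *
s,im,d=snap('wrist','w14'); s,im,d=snap('wrist','w15');print(s['tool_pos'],s['force'],s['finger_gap'],np.abs(s['qvel']).max())
print(lids(s,im,[(.528,.27),(.4707,.1428)])); 
for k,v in analyse(s,im).items(): print(k,*[np.round(x,4) for x in v])"
```

```text
[0.48977012 0.20467526 0.15598106] [-1.37198415 -0.13612375 -0.48137653] 0.045175464386750776 0.060702894480596375
[array([38.6399,  0.526 ,  0.2785]), array([18.4108,  0.4784,  0.1558])]
ring1 [0.4671 0.2327 0.0364] 0.0013 1002
ring2 [0.4707 0.1423 0.0368] 0.0019 733
ring3 [0.4744 0.0524 0.0363] 0.0013 213
knob@304,110 [0.525  0.2785] [0.0194 0.0185] 469
knob@230,261 [0.4703 0.1466] [0.0179 0.0206] 336
knob@361,262 [0.5904 0.1474] [0.0153 0.0225] 195
knob@266,327 [0.5072 0.069 ] [0.1945 0.0136] 611
```

View pics/w15.png

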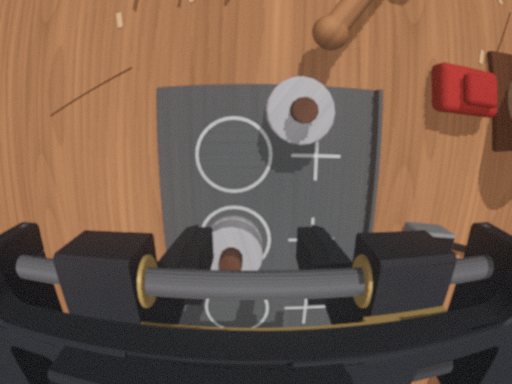

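```bash
python3 -c "
from h import *
go([.526,.2785,.053],92.3)"
```

```text
shift [ 73.2  40.6 101.6] yaw now 92.42 twist 0.12 tool z [ 3.e-04 -3.e-04 -1.e+00]
```

Emit:
arm_command --plan "35 20 25 0 45; 73 40 50 0 45; 73 40 65 0 45; 73 40 80 0 45; 73 40 85 0 45; 73 40 85 0 45"

```text
clock: 19.15
tool_pos: [0.5247, 0.2765, 0.0688]
tcp_rot: [-0.0, 0.693, 0.721, -0.001]
force: [-0.6, -0.1, -0.4]
finger_gap: 0.0447
```

```bash
python3 -c "
from h import *
s,im,d=snap('wrist','w16');print(s['tool_pos'],s['force'],np.abs(s['qvel']).max())
go([.526,.2785,.053],92.3); print(lids(s,im,[(.526,.2785)]))"
```

```text
[0.52465879 0.27646654 0.06881259] [-0.61176325 -0.10731593 -0.42912447] 0.028640010007403672
shift [ 1.6  0.6 16.9] yaw now 92.26 twist -0.04 tool z [-3.e-04 -2.e-04 -1.e+00]
[array([33.3666,  0.5265,  0.279 ])]
```

Emit:
arm_command --plan "1.5 1 8 0 45; 1.5 1 14 0 45; 1.5 1 14 0 45; 1.5 1 14 0 10; 1.5 1 14 0 10; 1.5 1 14 0 10; 1.5 1 14 0 10"

```text
clock: 19.9
tool_pos: [0.5268, 0.2796, 0.056]
tcp_rot: [0.0, 0.693, 0.721, 0.0]
force: [0.5, 0.9, 0.7]
finger_gap: 0.0211
```

```bash
python3 -c "
from h import *
s=status.sense(); print(s['tool_pos'],s['force'],s['finger_gap'],np.abs(s['qvel']).max())
go([.4671,.2328,s['tool_pos'][2]],92.3)"
```

```text
[0.52680758 0.27959979 0.05598352] [0.45887435 0.87288711 0.66694308] 0.02106981668726193 0.00301672700267551
shift [-44.3 -61.6  -0. ] yaw now 92.34 twist 0.04 tool z [ 6.e-04  2.e-04 -1.e+00]
```

Emit:
arm_command --plan "-4 -5 -0.3 0 10; -9 -12 -0.5 0 10; -15 -21 -0.5 0 10; -22 -31 -0.5 0 10; -29 -41 -0.5 0 10; -36 -50 -0.5 0 10; -41 -57 -0.5 0 10; -44 -61 -0.5 0 10"

```text
clock: 20.7
tool_pos: [0.4663, 0.2324, 0.0561]
tcp_rot: [-0.0, 0.693, 0.721, -0.0]
force: [-0.5, 0.1, -3.3]
finger_gap: 0.0207
```

Emit:
arm_command --plan "0 0 0 0 10; 0 0 0 0 10; 0 0 0 0 10"

```text
clock: 21.0
tool_pos: [0.4675, 0.2332, 0.0561]
tcp_rot: [-0.0, 0.693, 0.721, 0.0]
force: [-0.3, -0.6, -4.3]
finger_gap: 0.0212
```

```bash
python3 -c "
from h import *
s,im,d=snap('wrist','w17'); print(s['tool_pos'],s['force'],s['finger_gap'],np.abs(s['qvel']).max())
go([.4671,.2328,s['tool_pos'][2]],92.3); print(lids(s,im,[(.4671,.2328)])); 
for k,v in analyse(s,im).items(): print(k,*[np.round(x,4) for x in v])"
```

```text
[0.4675449  0.2331715  0.05608206] [-0.27796492 -0.55011419 -4.31341011] 0.021166670518224986 0.002695473877862462
shift [-0.4 -0.5  0. ] yaw now 92.34 twist 0.04 tool z [-0.e+00  1.e-04 -1.e+00]
[array([13.1315,  0.4668,  0.2323])]
ring1 [0.4675 0.2324 0.0366] 0.0016 1418
ring2 [0.4708 0.141  0.036 ] 0.0007 60
knob@254,251 [0.4667 0.2343] [0.0201 0.024 ] 1242
knob@188,283 [0.4318 0.2128] [0.0091 0.0364] 343
knob@322,282 [0.5034 0.2159] [0.0111 0.0354] 423
knob@305,323 [0.4995 0.1858] [0.168  0.0133] 1354
```

View pics/w17.png

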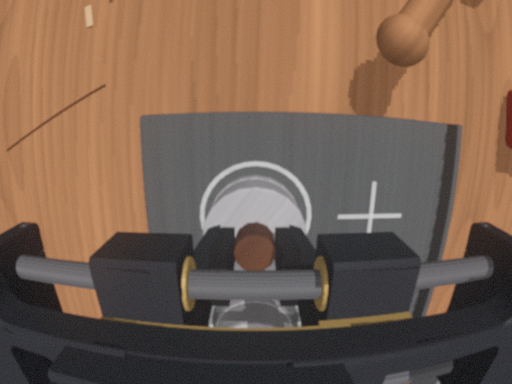

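Fz shows the gripper carrying about 4 N of the pot's weight. I'll ease it down half a millimetre, then release.

Emit:
arm_command --plan "-0.3 -0.3 0.6 0 10; -0.3 -0.3 0.6 0 10; -0.3 -0.3 0.6 0 45; -0.3 -0.3 0.6 0 45; -0.3 -0.3 0.6 0 45; 0 0 -15 0 45; 0 0 -50 0 45; 0 0 -90 0 0"

```text
clock: 21.85
tool_pos: [0.4662, 0.2326, 0.146]
tcp_rot: [-0.001, 0.693, 0.721, -0.001]
force: [0.4, -0.2, 0.3]
finger_gap: 0.039
```

```bash
python3 -c "
from h import *
go([.48,-.05,.30],92.3)"
```

```text
shift [-283.1    1.8 -153.8] yaw now 92.33 twist 0.03 tool z [-3.2e-03 -9.0e-04 -1.0e+00]
```

Emit:
arm_command --plan "-40 0 -22 0 0; -80 0 -44 0 0; -120 1 -66 0 0; -160 1 -88 0 0; -200 2 -110 0 0; -240 2 -132 0 0; -283 2 -154 0 0; -283 2 -154 0 0"

```text
clock: 22.65
tool_pos: [0.4825, -0.0546, 0.3037]
tcp_rot: [0.003, 0.695, 0.719, 0.001]
force: [-0.1, 1.6, -0.5]
finger_gap: 0.0003
```

Emit:
arm_command --plan "0 0 0 0 0; 0 0 0 0 0"

```text
clock: 22.85
tool_pos: [0.4804, -0.0487, 0.2992]
tcp_rot: [-0.001, 0.692, 0.722, -0.0]
force: [0.3, 0.4, -0.1]
finger_gap: 0.0008
```

```bash
python3 -c "
from h import *
s,im,d=snap('wrist','w18'); print(s['tool_pos'],np.abs(s['qvel']).max())
RR=[(.4671,.2328),(.4707,.1428),(.478,-.037),(.4816,-.127)]
print(lids(s,im,RR)); 
for k,v in analyse(s,im).items(): print(k,*[np.round(x,4) for x in v])"
```

```text
[ 0.48036045 -0.04865869  0.29922877] 0.017995801174307862
[array([2.4961, 0.4801, 0.2458]), array([33.4462,  0.4692,  0.142 ]), array([26.1091,  0.4775, -0.0372]), array([18.2914,  0.4746, -0.114 ])]
ring2 [0.471  0.1428 0.0364] 0.0022 573
ring3 [0.4743 0.0528 0.0365] 0.0016 574
ring4 [ 0.4783 -0.0365  0.036 ] 0.0018 595
ring5 [ 0.4816 -0.1265  0.0361] 0.0017 338
knob@253,24 [0.4699 0.1383] [0.0167 0.0211] 176
knob@253,158 [ 0.4771 -0.0354] [0.0168 0.0183] 164
knob@253,222 [ 0.4802 -0.122 ] [0.0165 0.0161] 126
```

View pics/w18.png

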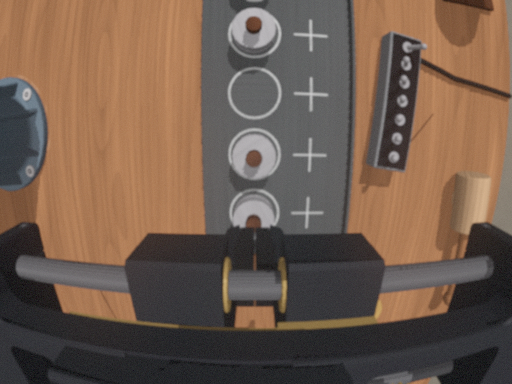

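```bash
python3 -c "
from h import *
go(bank(-44,-56,.1),85.4); go(bank(-44,-56,.06),85.4)"
```

```text
shift [ 48.  162.8 198.9] yaw now 92.41 twist 7.01 tool z [-0.0018  0.001  -1.    ]
shift [ 48.  162.9 238.9] yaw now 92.41 twist 7.01 tool z [-0.0018  0.001  -1.    ]
```

Emit:
arm_command --plan "12 40 0 2 0; 24 80 25 4 0; 36 120 65 6 0; 48 163 105 7 0; 48 163 150 7 0; 48 163 190 7 0; 48 163 220 7 0; 48 163 237 7 0"

```text
clock: 23.7
tool_pos: [0.6388, 0.0074, 0.0584]
tcp_rot: [-0.003, 0.734, 0.679, -0.002]
force: [0.2, 0.7, 0.3]
finger_gap: 0.0003
```

Emit:
arm_command --plan "0 0 0 0 0; 0 0 0 0 0; 0 0 0 0 0"

```text
clock: 24.0
tool_pos: [0.6436, 0.0049, 0.0658]
tcp_rot: [0.002, 0.735, 0.678, 0.001]
force: [0.2, 1.0, 1.2]
finger_gap: 0.0004
```

```bash
python3 -c "
from h import *
s,im,d=snap('wrist','w19'); print(s['tool_pos'],s['force'],np.abs(s['qvel']).max())
go(bank(-44,-56,.06),85.4); go(bank(-2,-56,.06),85.4)"
```

```text
[0.64356949 0.00493815 0.06582659] [0.16424265 0.9639724  1.15060543] 0.005525642650513854
shift [ 1.7 -3.1  5.9] yaw now 85.34 twist -0.06 tool z [ 4.2e-03 -7.0e-04 -1.0e+00]
shift [ 1.7 38.9  6. ] yaw now 85.34 twist -0.06 tool z [ 4.2e-03 -7.0e-04 -1.0e+00]
```

View pics/w19.png

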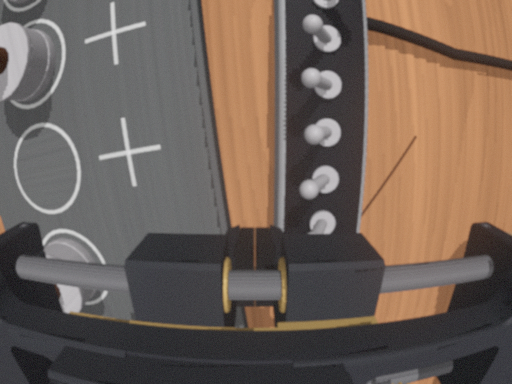

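Emit:
arm_command --plan "1.5 2 5 0 0; 1.5 12 5 0 0; 1.5 20 5 0 0; 1.5 26 5 0 0; 1.5 31 5 0 0; 1.5 35 5 0 0; 1.5 38 5 0 0; 1.5 38 5 0 0"

```text
clock: 24.85
tool_pos: [0.6799, 0.0033, 0.0577]
tcp_rot: [-0.0, 0.735, 0.678, -0.0]
force: [-0.9, 0.1, 0.6]
finger_gap: 0.0005
```

Emit:
arm_command --plan "0 1 -1 0 0; 0 2 -1 0 0; 0 3 -1 0 0; 0 4 -1 0 0; 0 4 -1 0 0; 0 4 -1 0 0"

```text
clock: 25.45
tool_pos: [0.6818, 0.0033, 0.0589]
tcp_rot: [-0.002, 0.735, 0.678, -0.002]
force: [-9.1, -0.1, 3.9]
finger_gap: 0.0003
```

Emit:
arm_command --plan "0 -12 0 0 0; 0 -28 -36 0 0; 14 -40 -42 0 0; 28 -42 -30 0 0; 28 -42 -10 0 0; 28 -42 0 0 0; 28 -42 0 0 0; 28 -42 0 0 0"

```text
clock: 26.25
tool_pos: [0.644, 0.0346, 0.0583]
tcp_rot: [-0.0, 0.735, 0.678, -0.0]
force: [0.7, -0.1, 0.3]
finger_gap: 0.0007
```

```bash
python3 -c "
from h import *
s,im,d=snap('wrist','w20'); print(s['tool_pos'],s['force'],np.abs(s['qvel']).max())
go(bank(-42,-28,.059),85.4); go(bank(-3,-28,.059),85.4)"
```

```text
[0.64403401 0.03458392 0.05834903] [ 0.65397615 -0.06897329  0.33474826] 0.019657826201768834
shift [0.2 0.3 0.1] yaw now 85.33 twist -0.07 tool z [ 2.e-04 -0.e+00 -1.e+00]
shift [ 0.2 39.3  0.1] yaw now 85.33 twist -0.07 tool z [ 2.e-04 -0.e+00 -1.e+00]
```

Emit:
arm_command --plan "0 10 0 0 0; 0 20 0 0 0; 0 28 0 0 0; 0 34 0 0 0; 0 38 0 0 0; 0 41 0 0 0; 0 43 0 0 0; 0 43 0 0 0"

```text
clock: 27.1
tool_pos: [0.6841, 0.031, 0.0584]
tcp_rot: [-0.003, 0.735, 0.678, -0.003]
force: [-13.0, -0.7, 7.6]
finger_gap: 0.0005
```

Emit:
arm_command --plan "0 0 0 0 0; 0 0 0 0 0"

```text
clock: 27.3
tool_pos: [0.684, 0.031, 0.0584]
tcp_rot: [-0.003, 0.735, 0.678, -0.003]
force: [-12.1, -0.1, 6.8]
finger_gap: 0.0004
```

Toggle 4 is against its stop (12 N). Toggle 2 next, 56 mm to the left.

Emit:
arm_command --plan "0 -12 0 0 0; 0 -28 -36 0 0; 28 -43 -42 0 0; 56 -43 -35 0 0; 56 -43 -12 0 0; 56 -43 0 0 0; 56 -43 0 0 0; 56 -43 0 0 0"

```text
clock: 28.1
tool_pos: [0.6489, 0.0896, 0.059]
tcp_rot: [-0.0, 0.736, 0.677, -0.0]
force: [-0.4, -0.1, 0.3]
finger_gap: 0.0006
```

```bash
python3 -c "
from h import *
s,im,d=snap('wrist','w21'); print(s['tool_pos'],s['force'],np.abs(s['qvel']).max())
go(bank(-42,28,.059),85.4); go(bank(-3,28,.059),85.4)"
```

```text
[0.64887941 0.08956718 0.05901626] [-0.42867707 -0.08758371  0.32073224] 0.01786161401667064
shift [ 0.8 -0.1  0.7] yaw now 85.29 twist -0.11 tool z [ 7.e-04 -1.e-04 -1.e+00]
shift [ 0.8 38.9  0.7] yaw now 85.29 twist -0.11 tool z [ 7.e-04 -1.e-04 -1.e+00]
```

View pics/w21.png

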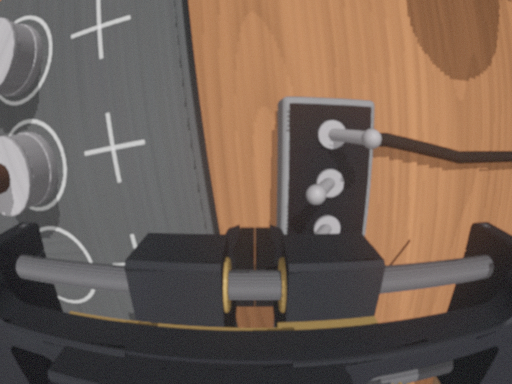

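Emit:
arm_command --plan "0 10 0 0 0; 0 20 0 0 0; 0 28 0 0 0; 0 34 0 0 0; 0 38 0 0 0; 0 41 0 0 0; 0 43 0 0 0; 0 43 0 0 0"

```text
clock: 28.95
tool_pos: [0.6884, 0.0869, 0.0584]
tcp_rot: [-0.003, 0.735, 0.678, -0.003]
force: [-14.2, -0.7, 7.2]
finger_gap: 0.0006
```

Emit:
arm_command --plan "0 0 0 0 0; 0 0 0 0 0"

```text
clock: 29.15
tool_pos: [0.6885, 0.0868, 0.0584]
tcp_rot: [-0.003, 0.735, 0.678, -0.003]
force: [-14.1, -1.3, 8.3]
finger_gap: 0.0003
```

Toggle 2 is on. Toggle 1 next, 28 mm to the left.

Emit:
arm_command --plan "0 -12 0 0 0; 0 -28 -36 0 0; 14 -43 -42 0 0; 28 -43 -30 0 0; 28 -43 -10 0 0; 28 -43 0 0 0; 28 -43 0 0 0; 28 -43 0 0 0"

```text
clock: 29.95
tool_pos: [0.651, 0.1179, 0.0584]
tcp_rot: [-0.0, 0.735, 0.678, -0.0]
force: [1.0, -0.4, -0.1]
finger_gap: 0.0005
```

```bash
python3 -c "
from h import *
go(bank(-42,56,.059),85.4); go(bank(-3,56,.059),85.4)"
```

```text
shift [ 0.3  0.6 -0.6] yaw now 85.32 twist -0.08 tool z [-0.0012  0.     -1.    ]
shift [ 0.4 39.6 -0.7] yaw now 85.32 twist -0.08 tool z [-0.0012  0.     -1.    ]
```

Emit:
arm_command --plan "0 10 0 0 0; 0 20 0 0 0; 0 28 0 0 0; 0 34 0 0 0; 0 38 0 0 0; 0 41 0 0 0; 0 43 0 0 0; 0 43 0 0 0"

```text
clock: 30.75
tool_pos: [0.6907, 0.1148, 0.0585]
tcp_rot: [-0.003, 0.735, 0.678, -0.003]
force: [-14.2, -0.8, 8.3]
finger_gap: 0.0006
```

Emit:
arm_command --plan "0 0 0 0 0; 0 0 0 0 0"

```text
clock: 30.95
tool_pos: [0.6906, 0.1148, 0.0585]
tcp_rot: [-0.003, 0.735, 0.678, -0.003]
force: [-13.8, -0.8, 7.3]
finger_gap: 0.0007
```

Now retract, rise, and go to an overview over the bank.

Emit:
arm_command --plan "0 -12 0 0 0; 0 -20 -36 0 0; -20 -20 -80 0 0; -60 -20 -120 0 0; -100 -20 -150 0 0; -112 -20 -180 0 0; -112 -20 -180 0 0; -112 -20 -180 0 0"

```text
clock: 31.75
tool_pos: [0.6656, 0.0041, 0.2401]
tcp_rot: [0.001, 0.736, 0.677, 0.001]
force: [-0.0, 0.7, -0.3]
finger_gap: 0.0002
```

```bash
python3 -c "
from h import *
s,im,d=snap('wrist','w22'); print(s['tool_pos'],s['force'],np.abs(s['qvel']).max())
cv2.imwrite('pics/w22z.png',cv2.resize(im[0:230,180:330],None,fx=2.6,fy=2.6,interpolation=cv2.INTER_CUBIC))
go([.48,.14,.3],92.3)"
```

```text
[0.66558738 0.00406808 0.24011207] [-0.04067981  0.69924827 -0.28061066] 0.04060668548936993
shift [ 119.6 -195.1  -61.5] yaw now 85.33 twist -6.97 tool z [-5.e-04  4.e-04 -1.e+00]
```

View pics/w22z.png

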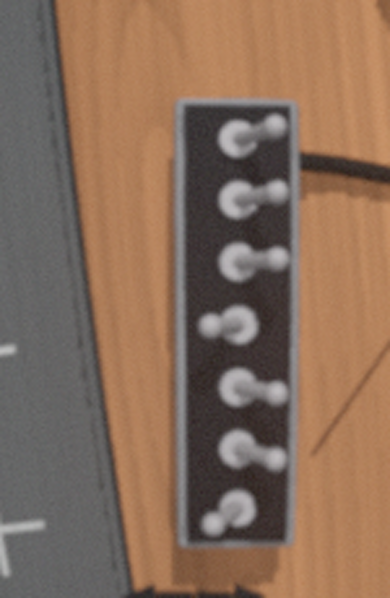

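View pics/w22.png

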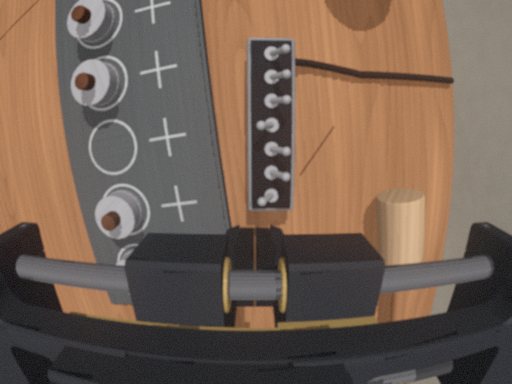

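Toggles 0, 1, 2, 4 and 5 are on, and 3 and 6 are off. Now the final pot check, with the arm out of the overhead view.

Emit:
arm_command --plan "20 -33 -10 -1 0; 40 -66 -20 -2 0; 60 -99 -30 -4 0; 80 -132 -40 -5 0; 100 -165 -50 -7 0; 120 -195 -60 -7 0; 120 -195 -60 -7 0; 120 -195 -60 -7 0"

```text
clock: 32.6
tool_pos: [0.4796, 0.1411, 0.2981]
tcp_rot: [-0.0, 0.692, 0.722, -0.0]
force: [0.8, -0.3, -1.1]
finger_gap: 0.0004
```

```bash
python3 -c "
from h import *
snap('scene','sc3')
s,im,d=snap('wrist','w23'); print(s['tool_pos'],np.abs(s['qvel']).max())
RR=[(.4671,.2328),(.4707,.1428)]
print(lids(s,im,RR)); 
for k,v in analyse(s,im).items(): print(k,*[np.round(x,4) for x in v])
go([.42,-.35,.3],92.3)"
```

```text
[0.4801069  0.14042756 0.2978727 ] 0.02311936283682879
[array([26.1779,  0.4644,  0.2338]), array([30.2708,  0.4697,  0.1416])]
ring1 [0.4676 0.2325 0.0361] 0.002 587
ring2 [0.4711 0.1431 0.0362] 0.0018 562
ring3 [0.4743 0.0527 0.0365] 0.0016 267
ring5 [ 0.4824 -0.1291  0.0358] 0.0024 128
knob@248,96 [0.4665 0.2317] [0.0163 0.0167] 159
knob@247,167 [0.4697 0.1424] [0.0168 0.0172] 159
knob@226,283 [ 0.4445 -0.0329] [0.0138 0.1022] 234
knob@283,285 [ 0.5279 -0.0313] [0.0199 0.1001] 341
knob@281,326 [ 0.532  -0.1127] [0.1938 0.0257] 689
shift [-487.1  -80.5   -1.8] yaw now 92.36 twist 0.06 tool z [-1.8e-03 -4.0e-04 -1.0e+00]
```

View pics/w23.png

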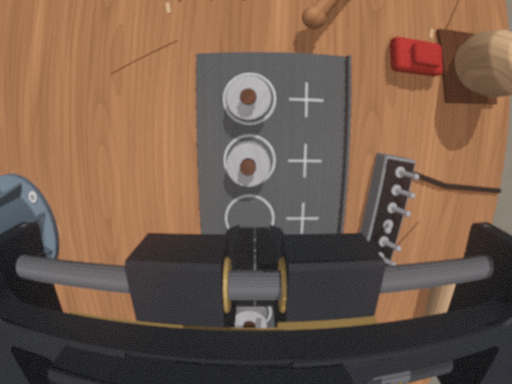

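Emit:
arm_command --plan "-49 -8 0 0 0; -97 -16 0 0 0; -146 -24 0 0 0; -195 -32 0 0 0; -243 -40 0 0 0; -292 -48 0 0 0; -341 -56 0 0 0; -390 -64 0 0 0"

```text
clock: 33.5
tool_pos: [0.4314, -0.2553, 0.2981]
tcp_rot: [-0.001, 0.693, 0.721, 0.0]
force: [0.5, -0.4, -0.7]
finger_gap: 0.0003
```

Emit:
arm_command --plan "-49 -8 0 0 0; -97 -16 0 0 0; -97 -16 0 0 0; -97 -16 0 0 0; -97 -16 0 0 0"

```text
clock: 34.0
tool_pos: [0.4201, -0.3493, 0.2983]
tcp_rot: [-0.001, 0.693, 0.721, 0.0]
force: [0.3, 0.5, 0.1]
finger_gap: 0.0005
```

```bash
python3 -c "
from h import *
s,im,d=snap('top','t3'); c=im[140:272,130:320]; cv2.imwrite('pics/t3z.png',cv2.resize(c,None,fx=4.2,fy=4.2,interpolation=cv2.INTER_CUBIC))
print(s['tool_pos'])"
```

```text
[ 0.42006909 -0.34933866  0.29825351]
```

View pics/t3z.png

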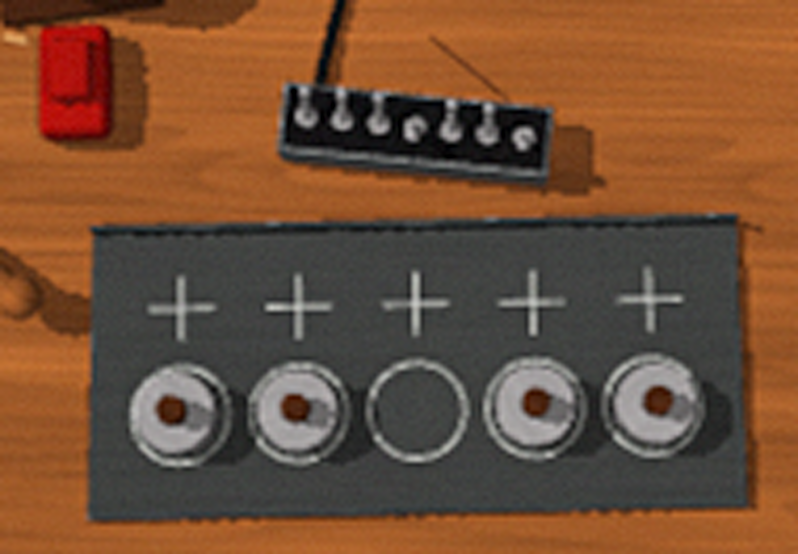

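```bash
python3 -c "
from h import *
z=lambda l:(np.array(l,float)+.5)/4.2-.5+[130,140]
print(((unproj_z('top',z([(171,408),(291,407),(532,402),(653,402)]),.048)-unproj_z('top',z([(180,414),(299,413),(534,408),(654,406)]),.012))[:,:2]*1000).round(1))
print((( unproj_z('top',z([(171,408),(295,407),(537,402),(658,401)]),.068)-unproj_z('top',z([(180,414),(299,413),(534,408),(654,406)]),.012))[:,:2]*1000).round(1))
"
```

```text
[[ 1.   1.1]
 [ 0.9  2.6]
 [ 0.9  2.3]
 [-0.7  3.8]]
[[-0.9 -2.2]
 [-1.  -2.4]
 [-1.1 -0.9]
 [-2.   1.7]]
```

All four pots are within about 2–3 mm of their ring centres, which is within the measuring error. Handing in.

```bash
python3 -c "
from h import *
from cell import ticket
print(ticket.close_job()); print(status.sense()['clock'])"
```

```text
the job is handed in; nothing more can be done
None
the job is handed in; nothing more can be done
```

The job is done and handed in at about 34 s on the robot's clock. The pots present were 1, 2, 4 and 5; lane 3 was empty.

- **Heaters off:** heaters 2 and 4 had been left on. I switched both off before moving any pot.
- **Pots:** I slid all four into their rings, gripping each by its knob. Pot 1 had been knocked about 4 cm aside during the run, so I found it again and slid it in from there.
- **Heaters on:** I pushed toggles 1, 2, 4 and 5 fully on, to their stops.

**Last checks:**
- The pictures show toggles 0, 1, 2, 4 and 5 on, and 3 and 6 off.
- The pots measure within about 1–4 mm of their ring centres. Wrist readings with the gripper close gave about 1 mm. Hand-picked points in the coarser top view differed by up to 3.8 mm, for pot 5. I took that as measuring error and did not correct it.
- At the end of pot 1's slide the force reading showed the gripper carrying about 4 N. That is roughly the pot's weight, so it may have been a fraction of a millimetre off the plate. I eased it back down before letting go.

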